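# Polish the game balls

### The arm

A 6-joint arm with a two-finger parallel gripper is mounted at the origin on the work surface. World frame = base frame: x ahead of the robot, y to its left, z up, the work surface at z = 0. Lengths are in mm, angles in rad, forces in N, time in s.
With the tool pointing down it reaches from about 350 to 975 mm from the base axis. Payload 7.1 kg.
Tool frame: the origin (TCP) lies midway between the tips of the shut fingers; the grasp point (between the pads) lies 19 mm behind it; z points along the fingers, y is the line along which they close (so a half turn about z gives the same grasp; the last joint's range is limited). The gripper opens to 88 mm and grips with 3 to 60 N. Pads are 20 mm wide; open, the fingers measure 115 mm over their backs; the gripper's body (75 mm by 178 mm) begins 61 mm behind the grasp point.
Start: joints at [-0.019, 0.423, 1.63, -0, 1.089, -0.019], TCP at [624.984, 0.026, 222.675] pointing down, gripper open.
Joint ranges: [-3, 3], [-0.9, 2.11], [0.09, 2.58], [-1.31, 4.45], [0.11, 2.69], [-2.54, 2.54]. Speed limits (rad/s): [2.39, 2.39, 3.01, 3.14, 3.14, 3.14].

### API

Orientations are given as a rotation vector (axis times angle).
In Python, from workcell import ctrl gives the robot as it stands.
- The arm moves only by the shell command python3 -m inch 'ROWS' [OPENING]. ROWS is JSON, a list of rows, each an object with "xyz": the shift along the tool's x, y, z in mm, a list of three; "rot": the turn, a rotation vector about the tool's x, y, z in rad, a list of three. In form: [{"xyz": [dx, dy, dz], "rot": [ax, ay, az]}, ...]. A call has 1 to 12 rows; each row is the pose to reach, as a shift and turn from the pose commanded when the call began, along the tool's axes at that moment; what a row does not reach only later rows make up. A row lasts 1/12 s, in which the tool goes at most 41.7 mm and 7.16 degrees, less where a joint would pass 70% of its speed; a pose out of reach is approached as far as the arm can. A call with a gripper value outside its range is refused whole. OPENING is the closure in counts, from 0 (fully open) to 255 (shut), set as the call begins (- or left out, the last holds). The fingers move at their own pace and stop on an object; the grip force is fixed at half the most. Time passes only in rows, so rows that repeat a pose let the fingers close. It gives the time, the measured TCP pose, the force, the opening and the grip force at its end, in the units of the state.
- ctrl.get_obs(): the state, without advancing time (a new reading comes with each control period).
- ctrl.get_image(name): name is "scene" or "side" or "wrist"; returns the picture (480x640x3 uint8, red, green, blue); there is no depth.
- ctrl.camera_model(name): a dict with "fx", "fy", "cx", "cy" (pixels), "position" and "attitude" of the camera in the world. Camera axes: x right, y up, looking along -z (the intrinsics and any distortion apply to the point x, -y, -z); pixel columns grow to the right and rows downward; lengths in mm; the calibration is good to about 2 mm. A picture is of the moment at which its call begins: read the wrist's pose just before it. camera_model takes no time and is no camera call; for the wrist camera it gives the pose at the moment of the call.
- ctrl.close_job(): hands the job in; it is judged then, once.
The state is a dict: "t": time; "qpos": joint angles; "qvel": joint speeds; "joint_torque": joint torques, N m; "ee_pos": TCP position; "orientation": TCP orientation; "ft_force": force on the tool from outside, world axes, zero at the start; "moment": the same for the moment, N m; "width": finger opening in mm; "grasp_force": force on a finger pad.
Only numpy, scipy, OpenCV 4.12 (cv2) and the standard library are available. Lean on these libraries where they do the work, as an engineer would, in place of code of your own. Each camera call takes 0.05 s, during which the arm holds its last target. There are 200 camera calls.

### The job

Polish the coloured balls waiting in the wooden tray: turn the polishing machine's red latch back to open and then swing up the clear lid, put every one of those balls into a well, swing the lid right down and turn the latch a quarter turn until it is locked. Then press the yellow timer key and after it the green start key, each straight down only until you feel it click and no further, and let it come back up. Keep off the red stop key and leave everything else where it stands.

Things in the scene. Friction and masses are not known exactly. Their poses are not given: they have to be found in the camera images.
- polisher: Cream ball polisher, fixed, 280 x 305 mm. Origin on the table (x away from the robot at yaw 0, y left). In its frame, mm: grey deck 200 x 200, centre (15, 0), top z 104, 10 mm hub in the middle; dark key panel along the front, z 92, keys at x -118 and y -40 green, 20 yellow, 80 red; lid hinge line along x at y 122, z 106, middle x 15; latch pivot (vertical) at (0, -143)
- well1 (a point): centre of well 1, a 48 mm round hole in the deck, at the deck's top face; axes as the polisher's. Wells are 88 mm apart in x and y. A ball seated in it rests on the rim with its centre about 15 mm above this point and 28 mm of clear deck between neighbouring balls
- well2 (a point): centre of well 2, a 48 mm round hole in the deck, at the deck's top face; axes as the polisher's. Wells are 88 mm apart in x and y. A ball seated in it rests on the rim with its centre about 15 mm above this point and 28 mm of clear deck between neighbouring balls
- well3 (a point): centre of well 3, a 48 mm round hole in the deck, at the deck's top face; axes as the polisher's. Wells are 88 mm apart in x and y. A ball seated in it rests on the rim with its centre about 15 mm above this point and 28 mm of clear deck between neighbouring balls
- well4 (a point): centre of well 4, a 48 mm round hole in the deck, at the deck's top face; axes as the polisher's. Wells are 88 mm apart in x and y. A ball seated in it rests on the rim with its centre about 15 mm above this point and 28 mm of clear deck between neighbouring balls
- lid (a joint): clear domed lid about its hinge, rad: 0 = shut (as it starts), 1.60 = stop, standing open at the machine's left (+y) side. Stiff hinge (0.55 N m): stays where it is left. Inside 52 mm above the deck, so it shuts only over seated balls; shut, its top is 160 mm above the table
- lid_handle (a point): middle of the lid's handle, a dark round bar 10 mm thick, 100 mm long along the polisher's x, its middle 36 mm off the lid's outer face (gap 31 mm). Lid shut: 196 mm from the hinge towards polisher -y and 90 mm above it. Can be pinched from above at every lid angle, the fingers closing across the bar
- latch (a joint): red quarter-turn lid latch about its vertical pivot, rad: 0 = open, handle pointing to polisher -x (front); 1.571 = locked stop, handle pointing to polisher -y (right), its steel nose over the lid's tab (starts near there; clear of the tab below 0.25). Grows counterclockwise from above. Friction 0.14 N m, stays where it is left
- latch_grip (a point): point on the latch handle's upright red peg, 16 mm thick, 36 mm tall (114 to 150 mm above the table), 60 mm out from the pivot on a flat arm whose top is 120 mm above the table; the point lies 10 mm below the peg's top
- timer_key (a joint): Yellow (timer; the middle one) silicone dome key on the front panel, 26 mm square; value: how far it is pressed down, m, 0 = up. Pressed slowly the force climbs to 4.1 N at 1.4 mm, drops (the click) to 2.1 N at 3 mm, then rises again: 4 N at 4 mm, 6 N at 4.5 mm, 8 N at 5 mm, hard stop at 5.5 mm. Springs back
- timer_top (a point): centre of the yellow key's top face, 106 mm above the table when up, 14 mm above the panel
- start_key (a joint): Green (start; the rightmost, polisher -y) silicone dome key on the front panel, 26 mm square; value: how far it is pressed down, m, 0 = up. Pressed slowly the force climbs to 4.1 N at 1.4 mm, drops (the click) to 2.1 N at 3 mm, then rises again: 4 N at 4 mm, 6 N at 4.5 mm, 8 N at 5 mm, hard stop at 5.5 mm. Springs back
- start_top (a point): centre of the green key's top face, 60 mm to the right of the yellow one
- stop_key (a joint): Red (stop; the leftmost, 60 mm beyond the yellow one towards polisher +y) silicone dome key on the front panel, 26 mm square; value: how far it is pressed down, m, 0 = up. Pressed slowly the force climbs to 4.1 N at 1.4 mm, drops (the click) to 2.1 N at 3 mm, then rises again: 4 N at 4 mm, 6 N at 4.5 mm, 8 N at 5 mm, hard stop at 5.5 mm. Springs back
- ball_yellow: Yellow ball with two white spots, 57 mm, 165 g; origin at its centre. May be absent. Starts in the wooden tray (fixed, 206 x 206 mm, board top 16 mm above the table, rim 26 mm; four 32 mm seat holes 88 mm apart; a seated ball's centre is 39.5 mm above the table)
- ball_blue: Blue ball with two white spots, 57 mm, 165 g; origin at its centre. May be absent. Starts in the wooden tray (fixed, 206 x 206 mm, board top 16 mm above the table, rim 26 mm; four 32 mm seat holes 88 mm apart; a seated ball's centre is 39.5 mm above the table)
- ball_red: Red ball with two white spots, 57 mm, 165 g; origin at its centre. May be absent. Starts in the wooden tray (fixed, 206 x 206 mm, board top 16 mm above the table, rim 26 mm; four 32 mm seat holes 88 mm apart; a seated ball's centre is 39.5 mm above the table)
- ball_green: Green ball with two white spots, 57 mm, 165 g; origin at its centre. May be absent. Starts in the wooden tray (fixed, 206 x 206 mm, board top 16 mm above the table, rim 26 mm; four 32 mm seat holes 88 mm apart; a seated ball's centre is 39.5 mm above the table)
- cue_ball: cream-white cue ball, 57 mm, already clean, sitting in a small fixed brass ring; origin at its centre. Bystander
- chalk_blue: cube of blue cue chalk, 23 mm; origin under its middle. Bystander
- chalk_green: cube of green cue chalk, 23 mm; origin under its middle. Bystander
- polish: white bottle of ball polish with a red band, 56 mm across, 142 mm tall; origin under its middle. Bystander
- mug: blue mug, 80 mm across, 92 mm tall; origin under its middle. Bystander
- bridge_head: brass cue-rest head, 105 mm along its y, 22 mm high; origin under its middle. Bystander
Things that resemble listed ones, but are neither listed nor needed, are in the scene too. Of the things that look like the ball_green, the larger one is meant. There is more than one size of the ball_red; the one meant has the size given above.

How it is judged (in metres and radians):
On the way, in this order (a step that is already met when the one before it is completed fails the run):
1. every ball sits in a well and the lid is shut over them (((horizontal distance between ball_yellow and well1 below 0.008 m and z of ball_yellow in the frame of well1 below 0.021 m) or (horizontal distance between ball_yellow and well2 below 0.008 m and z of ball_yellow in the frame of well2 below 0.021 m) or (horizontal distance between ball_yellow and well3 below 0.008 m and z of ball_yellow in the frame of well3 below 0.021 m) or (horizontal distance between ball_yellow and well4 below 0.008 m and z of ball_yellow in the frame of well4 below 0.021 m)) and ((horizontal distance between ball_blue and well1 below 0.008 m and z of ball_blue in the frame of well1 below 0.021 m) or (horizontal distance between ball_blue and well2 below 0.008 m and z of ball_blue in the frame of well2 below 0.021 m) or (horizontal distance between ball_blue and well3 below 0.008 m and z of ball_blue in the frame of well3 below 0.021 m) or (horizontal distance between ball_blue and well4 below 0.008 m and z of ball_blue in the frame of well4 below 0.021 m)) and ((horizontal distance between ball_red and well1 below 0.008 m and z of ball_red in the frame of well1 below 0.021 m) or (horizontal distance between ball_red and well2 below 0.008 m and z of ball_red in the frame of well2 below 0.021 m) or (horizontal distance between ball_red and well3 below 0.008 m and z of ball_red in the frame of well3 below 0.021 m) or (horizontal distance between ball_red and well4 below 0.008 m and z of ball_red in the frame of well4 below 0.021 m)) and ((horizontal distance between ball_green and well1 below 0.008 m and z of ball_green in the frame of well1 below 0.021 m) or (horizontal distance between ball_green and well2 below 0.008 m and z of ball_green in the frame of well2 below 0.021 m) or (horizontal distance between ball_green and well3 below 0.008 m and z of ball_green in the frame of well3 below 0.021 m) or (horizontal distance between ball_green and well4 below 0.008 m and z of ball_green in the frame of well4 below 0.021 m)) and value of joint lid below 0.06 rad), for 0.2 s.
2. the latch is turned to its locked stop with the lid shut (value of joint lid below 0.06 rad and value of joint latch above 1.4 rad), for 0.2 s.
3. the yellow timer key is pressed through its click, lid latched (all of step 2 and value of joint timer_key above 0.0022 m), for 0.02 s.
4. the yellow key is up again and the green start key is pressed through its click (all of step 2 and value of joint timer_key below 0.001 m and value of joint start_key above 0.0022 m), for 0.02 s.
At the end, for the whole second after the job is handed in: Every ball is seated in a well (centre within 8 mm of the well's axis, on its rim), the lid is shut (below 0.06 rad), the latch is at its locked stop (above 1.40 rad) and all three keys are up (pressed less than 1 mm) (all of step 2 and ((horizontal distance between ball_yellow and well1 below 0.008 m and z of ball_yellow in the frame of well1 below 0.021 m) or (horizontal distance between ball_yellow and well2 below 0.008 m and z of ball_yellow in the frame of well2 below 0.021 m) or (horizontal distance between ball_yellow and well3 below 0.008 m and z of ball_yellow in the frame of well3 below 0.021 m) or (horizontal distance between ball_yellow and well4 below 0.008 m and z of ball_yellow in the frame of well4 below 0.021 m)) and ((horizontal distance between ball_blue and well1 below 0.008 m and z of ball_blue in the frame of well1 below 0.021 m) or (horizontal distance between ball_blue and well2 below 0.008 m and z of ball_blue in the frame of well2 below 0.021 m) or (horizontal distance between ball_blue and well3 below 0.008 m and z of ball_blue in the frame of well3 below 0.021 m) or (horizontal distance between ball_blue and well4 below 0.008 m and z of ball_blue in the frame of well4 below 0.021 m)) and ((horizontal distance between ball_red and well1 below 0.008 m and z of ball_red in the frame of well1 below 0.021 m) or (horizontal distance between ball_red and well2 below 0.008 m and z of ball_red in the frame of well2 below 0.021 m) or (horizontal distance between ball_red and well3 below 0.008 m and z of ball_red in the frame of well3 below 0.021 m) or (horizontal distance between ball_red and well4 below 0.008 m and z of ball_red in the frame of well4 below 0.021 m)) and ((horizontal distance between ball_green and well1 below 0.008 m and z of ball_green in the frame of well1 below 0.021 m) or (horizontal distance between ball_green and well2 below 0.008 m and z of ball_green in the frame of well2 below 0.021 m) or (horizontal distance between ball_green and well3 below 0.008 m and z of ball_green in the frame of well3 below 0.021 m) or (horizontal distance between ball_green and well4 below 0.008 m and z of ball_green in the frame of well4 below 0.021 m)) and value of joint each of timer_key, start_key, stop_key below 0.001 m); the robot touches nothing.
It fails at once if the yellow key is mashed past its click onto its stop (more than 5 mm) (value of joint timer_key above 0.005 m).
It fails at once if the green key is mashed past its click onto its stop (more than 5 mm) (value of joint start_key above 0.005 m).
It fails at once if the red stop key is pressed (more than 1.4 mm) (value of joint stop_key above 0.0014 m).
It fails at once if the lid is moved up or down past a latch that is still turned in (lid above 0.12 rad while the latch is above 0.5 rad) (value of joint lid above 0.12 rad and value of joint latch above 0.5 rad).
It fails at once if a bystander (cue ball, chalk, polish bottle, mug or cue-rest head) is moved by more than 40 mm (distance of any of cue_ball, chalk_blue, chalk_green, polish, mug, bridge_head from where it was at the start of the episode above 0.04 m).
Of ball_yellow, ball_blue, ball_red, ball_green only 2 to 4 are there at a start; the rules pass over those that are not, and their reading is None.
At some moment in a run one of ball_yellow, ball_blue, ball_red, ball_green may be knocked a few centimetres aside while the robot is not near it.
Once in a run the grip may slacken for a moment while it holds something.
It also fails if it takes over 210 s, if anything falls off the work surface, if the arm or the gripper's body presses on something with over 40 N, if the wrist force passes 120 N, or if a joint passes its speed limit or range.

## Working session

There is one attempt and no reset: what is moved stays moved. The work goes in short steps, Python scripts to look and compute and a shell command to move; the robot and the scene stay as the last step left them, time stands still between calls to the robot, and variables do not carry over. Pictures are saved under pics/ and viewed, at most 18 in all, crops included, and the job is handed in when it is done.

```bash
ls; mkdir -p pics; python3 - <<'E'
from workcell import ctrl
import cv2,json
o=ctrl.get_obs();print(o)
for n in("scene","side","wrist"):
    print(n,ctrl.camera_model(n))
    cv2.imwrite(f"pics/{n}0.png",ctrl.get_image(n)[:,:,::-1])
E
```

```text
pics
{'t': 0.0, 'qpos': array([-1.89936434e-02,  4.23849294e-01,  1.63069820e+00, -3.86425690e-06,
        1.08858781e+00, -1.89716473e-02]), 'qvel': array([-0.00058054,  0.00109523,  0.0009587 , -0.00165172,  0.00091336,
       -0.00027688]), 'joint_torque': array([ 1.28069914e-03, -5.44622147e+01, -2.73670936e+01,  6.42951974e-02,
        2.27214623e-02, -1.51321510e-04]), 'ee_pos': array([6.24438434e+02, 3.92991348e-02, 2.21893196e+02]), 'orientation': array([-2.22067943e+00, -2.22063457e+00,  1.68389632e-03]), 'ft_force': array([0.78023576, 0.55523071, 0.31766834]), 'moment': array([-0.02508779, -0.02409974,  0.03595895]), 'grasp_force': 0.0, 'width': 87.3087529770216}
scene {'fx': 592.8944599093737, 'fy': 592.8944599093737, 'cx': 312.57799730737406, 'cy': 240.6458976424957, 'position': array([1497.44241235,  240.38997269, 1316.73526917]), 'attitude': array([0.49846418, 0.6359059 , 1.76525335])}
side {'fx': 544.8545432156387, 'fy': 544.8545432156387, 'cx': 315.783637069923, 'cy': 237.40959427209, 'position': array([-213.60269472, -788.78360272,  876.23216575]), 'attitude': array([ 0.91308806, -0.38297448, -0.69084804])}
wrist {'fx': 342.455231674912, 'fy': 342.455231674912, 'cx': 314.62392373978696, 'cy': 232.7242369382908, 'position': array([624.52944021,  71.43788723, 385.14343274]), 'attitude': array([-0.26422018,  0.0019223 ,  0.00104721])}
```

View pics/scene0.png

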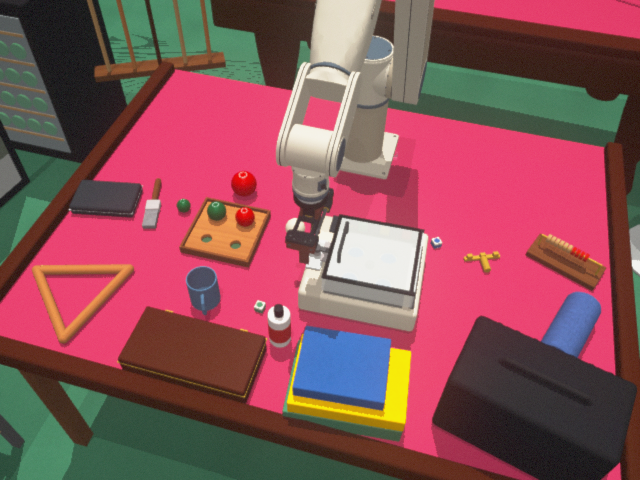

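View pics/side0.png

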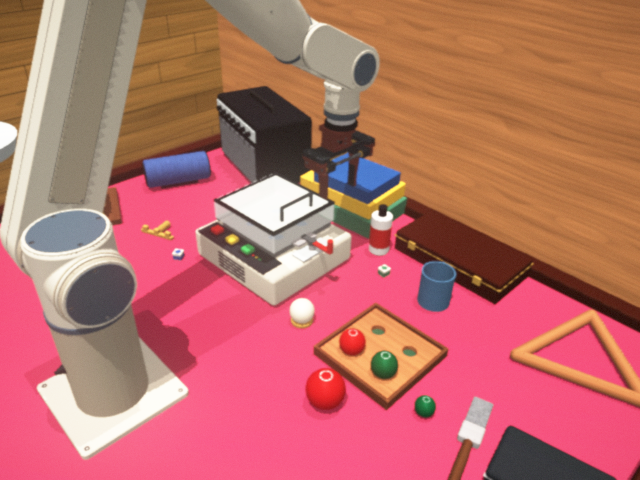

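View pics/wrist0.png

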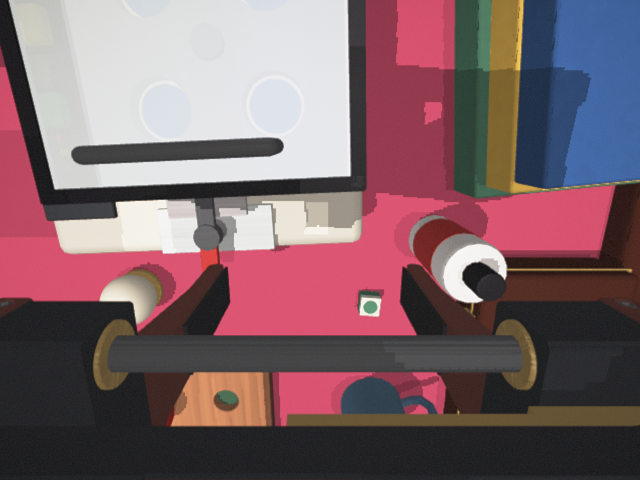

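The scene and side views show only two balls in the tray, red and green (side px ~(352,341) and (384,364)). The larger red and smaller green outside it are decoys. The side view shows the keys at (217,229), (232,239), (247,248) and the latch peg near (328,245). The wrist view shows the lid handle from (78,155) to (280,147) and the latch pivot at (207,237).

```bash
cat > h.py <<'E'
import numpy as np,cv2
from scipy.spatial.transform import Rotation as R
from workcell import ctrl
def ray(m,u,v):
    d=R.from_rotvec(m["attitude"]).apply([(u-m["cx"])/m["fx"],-(v-m["cy"])/m["fy"],-1]); return m["position"],d/np.linalg.norm(d)
def plane(m,u,v,z):
    p,d=ray(m,u,v); return p+d*(z-p[2])/d[2]
def proj(m,P):
    q=R.from_rotvec(m["attitude"]).inv().apply(np.asarray(P,float)-m["position"]); return np.array([m["cx"]-m["fx"]*q[0]/q[2],m["cy"]+m["fy"]*q[1]/q[2]])
def tri(rs):
    A=0;b=0
    for p,d in rs:
        M=np.eye(3)-np.outer(d,d);A=A+M;b=b+M@p
    X=np.linalg.solve(A,b);return X,[np.linalg.norm((np.eye(3)-np.outer(d,d))@(X-p)) for p,d in rs]
def blobs(im,roi,lo,hi,amin=20):
    """im BGR; roi x0,y0,x1,y1; HSV range, hue may wrap (lo>hi)"""
    x0,y0,x1,y1=roi;h=cv2.cvtColor(im[y0:y1,x0:x1],cv2.COLOR_BGR2HSV)
    if lo[0]>hi[0]: m=cv2.inRange(h,lo,(180,)+tuple(hi[1:]))|cv2.inRange(h,(0,)+tuple(lo[1:]),hi)
    else: m=cv2.inRange(h,lo,hi)
    cs,_=cv2.findContours(m,cv2.RETR_EXTERNAL,cv2.CHAIN_APPROX_NONE);out=[]
    for c in sorted(cs,key=cv2.contourArea,reverse=True):
        if cv2.contourArea(c)>=amin:
            M=cv2.moments(c);(ex,ey),er=cv2.minEnclosingCircle(c)
            out.append((M["m10"]/M["m00"]+x0,M["m01"]/M["m00"]+y0,cv2.contourArea(c),ex+x0,ey+y0,er))
    return out
E
cat > a.py <<'E'
from h import *
np.set_printoptions(precision=1,suppress=True)
S=cv2.imread("pics/side0.png");C=cv2.imread("pics/scene0.png");ms=ctrl.camera_model("side");mc=ctrl.camera_model("scene")
K={}
for n,roi,lo,hi in(("red",(205,215,226,240),(172,120,90),(8,255,255)),("yellow",(222,230,242,250),(20,100,90),(35,255,255)),("green",(237,238,260,262),(45,80,50),(90,255,255))):
    b=blobs(S,roi,lo,hi)[0];K[n]=plane(ms,b[0],b[1],104);print("key",n,np.array(b),K[n])
print("spacing",K["red"]-K["yellow"],K["yellow"]-K["green"])
for n,rs,rc,lo,hi in(("red",(335,322,370,358),(232,203,260,230),(174,120,60),(6,255,255)),("green",(366,346,402,382),(204,196,229,223),(45,60,20),(95,255,255)),("bigred",(300,360,350,415),(228,168,260,198),(174,120,60),(6,255,255))):
    bs=blobs(S,rs,lo,hi)[0];bc=blobs(C,rc,lo,hi)[0];print(n,np.array(bs),np.array(bc))
    print("  tri",*tri([ray(ms,bs[3],bs[4]),ray(mc,bc[3],bc[4])]),"planes",plane(ms,bs[3],bs[4],39.5),plane(mc,bc[3],bc[4],39.5))
print("peg",[np.array(b) for b in blobs(S,(295,225,345,265),(172,120,90),(8,255,255))])
E
python3 a.py; python3 -c "
import cv2
a=cv2.imread('pics/side0.png');cv2.imwrite('pics/c1.png',cv2.resize(a[165:415,190:450],None,fx=3,fy=2.4,interpolation=cv2.INTER_CUBIC)[:600])"
```

```text
key red [216.6 229.4 101.5 216.9 229.5   7.1] [408.6 210.6 104. ]
key yellow [231.8 238.7  75.5 232.  238.5   6.2] [412.2 151.1 104. ]
key green [247.2 248.7  91.5 247.4 248.5   6.6] [414.3  91.6 104. ]
spacing [-3.6 59.5  0. ] [-2.  59.5  0. ]
red [351.8 341.4 541.5 350.6 340.8  14.9] [244.9 215.7 285.  245.  211.5  14.7]
  tri [ 414.2 -254.9   51.1] [np.float64(1.0596304062103763), np.float64(1.0596304062104733)] planes [ 423.5 -248.4   39.5] [ 403.6 -258.6   39.5]
green [384.2 364.3 460.5 384.  364.   13. ] [215.9 208.3 152.  215.9 209.    8.2]
  tri [ 422.5 -341.8   44.1] [np.float64(0.01385313919271794), np.float64(0.0138531391925268)] planes [ 426.  -339.4   39.5] [ 418.7 -343.9   39.5]
bigred [ 326.9  388.6 1701.   327.5  386.7   27.7] [243.5 183.6 513.  243.3 184.2  13.9]
  tri [ 299.6 -302.7   40.8] [np.float64(0.9144839787648136), np.float64(0.9144839787650331)] planes [ 300.8 -302.8   39.5] [ 297.8 -302.5   39.5]
peg [array([324.9, 246.5, 119. , 322.5, 246.5,  11. ])]
```

View pics/c1.png

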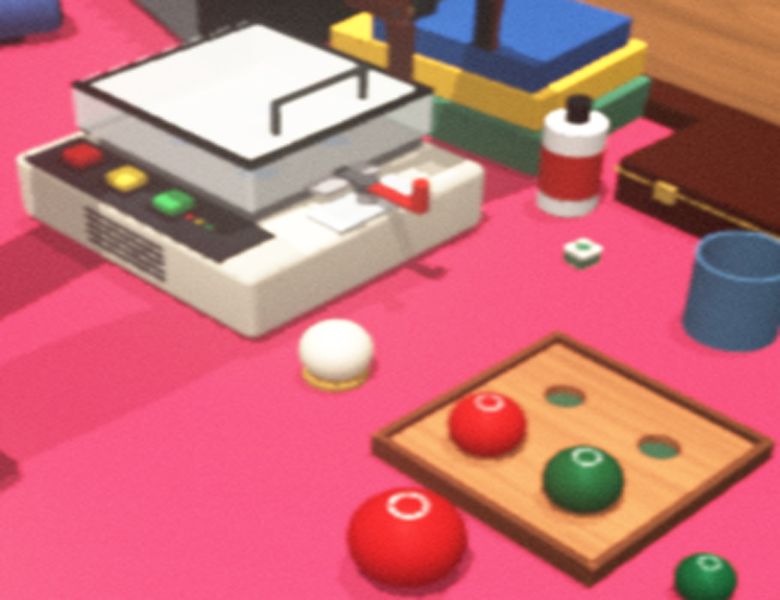

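The crop confirms it: red 57 mm ball at about (422,-249), green at about (424,-341). Polisher yaw is about 0.05 rad with its origin near (531,137), and the latch peg points to -y. Next I'll move up for a wrist view and refine.

```bash
python3 -m inch '[{"xyz":[-60,-124,-178],"rot":[0,0,0]},{"xyz":[-60,-124,-178],"rot":[0,0,0]},{"xyz":[-60,-124,-178],"rot":[0,0,0]},{"xyz":[-60,-124,-178],"rot":[0,0,0]},{"xyz":[-60,-124,-178],"rot":[0,0,0]},{"xyz":[-60,-124,-178],"rot":[0,0,0]},{"xyz":[-60,-124,-178],"rot":[0,0,0]},{"xyz":[-60,-124,-178],"rot":[0,0,0]},{"xyz":[-60,-124,-178],"rot":[0,0,0]}]'
python3 - <<'E'
from h import *
m=ctrl.camera_model("wrist");i=ctrl.get_image("wrist")[:,:,::-1];cv2.imwrite("pics/w1.png",i);print(m)
np.save("w1.npy",m,allow_pickle=True)
E
```

```text
t: 0.9
ee_pos: [500.9, -59.7, 399.1]
orientation: [-2.22, -2.22, 0.002]
ft_force: [0.0, 0.3, 0.0]
width: 88.4
grasp_force: 0.0
{'fx': 342.455231674912, 'fy': 342.455231674912, 'cx': 314.62392373978696, 'cy': 232.7242369382908, 'position': array([501.01915349,  11.66208332, 562.32278459]), 'attitude': array([-0.26379307,  0.00243199,  0.00114412])}
```

View pics/w1.png

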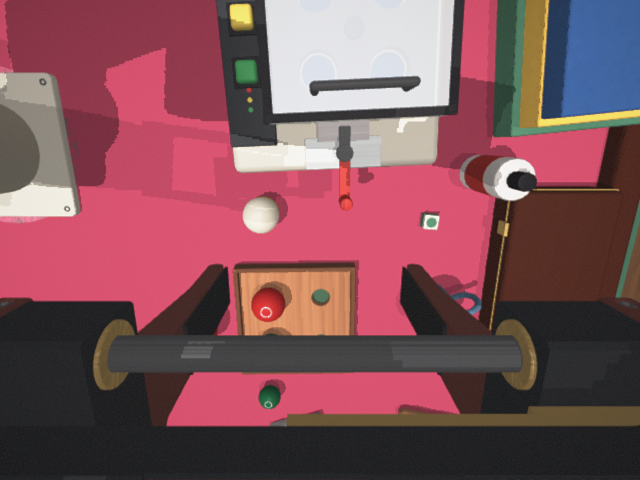

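The wrist view shows yellow key (241,17), green key (246,71), handle bar (316,87)–(417,81), latch pivot (344,153), peg top (347,204), red ball (268,304) and the empty seat (321,297).

```bash
python3 - <<'E'
from h import *
np.set_printoptions(precision=1,suppress=True)
m=np.load("w1.npy",allow_pickle=True).item();I=cv2.imread("pics/w1.png")
for n,roi,lo,hi,z in(("yellow",(225,0,260,35),(20,100,120),(35,255,255),106),("green",(230,55,262,88),(45,80,50),(90,255,255),106),("peg",(338,195,356,213),(174,150,150),(8,255,255),148),("redball",(248,283,290,325),(174,150,60),(6,255,255),39.5),("seat",(308,286,334,306),(45,40,20),(100,255,255),16)):
    for b in blobs(I,roi,lo,hi)[:1]: print(n,np.array(b),plane(m,b[0],b[1],z),"circ",plane(m,b[3],b[4],z))
h=cv2.inRange(I,(0,0,0),(80,80,80));h[:70]=0;h[97:]=0;h[:,:305]=0;h[:,425:]=0
c=max(cv2.findContours(h,cv2.RETR_EXTERNAL,cv2.CHAIN_APPROX_NONE)[0],key=cv2.contourArea);r=cv2.minAreaRect(c);print("handle",r)
print(plane(m,316,86,199),plane(m,416,81,199),plane(m,*r[0],197),"pivot",plane(m,344,153,130))
E
```

```text
yellow [240.8  16.  503.  241.5  15.5  15.6] [412.7 153.1 106. ] circ [413.5 153.6 106. ]
green [245.9  71.3 477.5 246.   71.   14.9] [415.6  93.2 106. ] circ [415.7  93.4 106. ]
peg [346.  204.5 163.5 345.3 203.7  11. ] [538.4 -64.4 148. ] circ [537.6 -63.4 148. ]
redball [267.7 304.3 873.5 267.5 304.1  17.4] [ 421.2 -253.9   39.5] circ [ 420.8 -253.5   39.5]
seat [320.3 295.6 137.  320.4 295.5   7.8] [ 509.7 -249.1   16. ] circ [ 509.8 -248.9   16. ]
handle ((364.5810241699219, 85.34259796142578), (13.031373023986816, 109.20223999023438), 87.48312377929688)
[501.4  63.2 199. ] [599.5  67.8 199. ] [549.5  64.1 197. ] pivot [536.1  -3.5 130. ]
```

```bash
python3 -m inch '[{"xyz":[-4.4,37,40],"rot":[0,0,0]},{"xyz":[-4.4,37,80],"rot":[0,0,0]},{"xyz":[-4.4,37,120],"rot":[0,0,0]},{"xyz":[-4.4,37,160],"rot":[0,0,0]},{"xyz":[-4.4,37,195],"rot":[0,0,0]},{"xyz":[-4.4,37,225],"rot":[0,0,0]},{"xyz":[-4.4,37,245],"rot":[0,0,0]},{"xyz":[-4.4,37,260],"rot":[0,0,0]},{"xyz":[-4.4,37,270],"rot":[0,0,0]},{"xyz":[-4.4,37,276],"rot":[0,0,0]},{"xyz":[-4.4,37,276],"rot":[0,0,0]},{"xyz":[-4.4,37,276],"rot":[0,0,0]}]' 0
python3 - <<'E'
from h import *
m=ctrl.camera_model("wrist");i=ctrl.get_image("wrist")[:,:,::-1];cv2.imwrite("pics/w2.png",i);np.save("w2.npy",m,allow_pickle=True)
E
```

```text
t: 1.95
ee_pos: [538.2, -64.2, 124.5]
orientation: [-2.221, -2.221, 0.0]
ft_force: [-0.1, 0.3, 0.4]
width: 87.5
grasp_force: 0.0
```

View pics/w2.png

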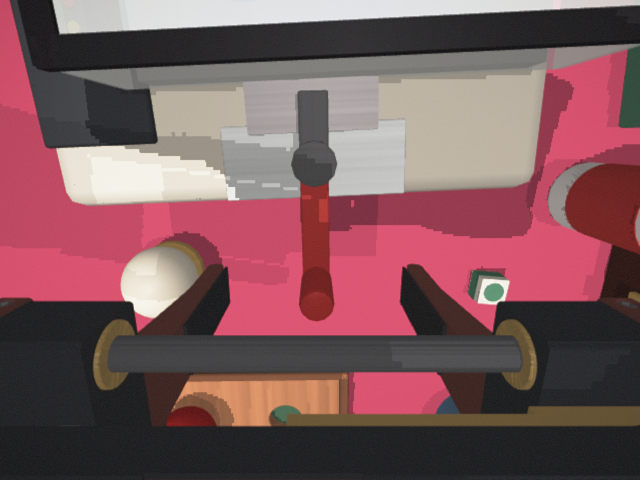

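The peg top is at (317,305), centred between the fingers. I'll close on it and swing it along the arc.

```bash
python3 -m inch '[{"xyz":[0,0,0],"rot":[0,0,0]},{"xyz":[0,0,0],"rot":[0,0,0]},{"xyz":[0,0,0],"rot":[0,0,0]},{"xyz":[0,0,0],"rot":[0,0,0]},{"xyz":[0,0,0],"rot":[0,0,0]},{"xyz":[0,0,0],"rot":[0,0,0]},{"xyz":[0,0,0],"rot":[0,0,0]},{"xyz":[0,0,0],"rot":[0,0,0]},{"xyz":[0,0,0],"rot":[0,0,0]},{"xyz":[0,0,0],"rot":[0,0,0]}]' 255
```

```text
t: 2.83
ee_pos: [538.0, -64.4, 124.6]
orientation: [-2.221, -2.221, 0.0]
ft_force: [-0.1, 0.2, 0.9]
width: 24.8
grasp_force: 0.0
```

```bash
python3 -m inch '[{"xyz":[0.4,-7.3,0],"rot":[0,0,0]},{"xyz":[1.8,-14.5,0],"rot":[0,0,0]},{"xyz":[4,-21.5,0],"rot":[0,0,0]},{"xyz":[7,-28.2,0],"rot":[0,0,0]},{"xyz":[10.9,-34.4,0],"rot":[0,0,0]},{"xyz":[15.4,-40.1,0],"rot":[0,0,0]},{"xyz":[20.6,-45.3,0],"rot":[0,0,0]},{"xyz":[26.4,-49.7,0],"rot":[0,0,0]},{"xyz":[32.8,-53.5,0],"rot":[0,0,0]},{"xyz":[39.5,-56.4,0],"rot":[0,0,0]},{"xyz":[46.5,-58.5,0],"rot":[0,0,0]},{"xyz":[54,-59.7,0],"rot":[0,0,0]}]'
```

```text
t: 3.83
ee_pos: [478.7, -11.0, 125.0]
orientation: [2.22, 2.219, 0.001]
ft_force: [4.2, -7.2, -1.8]
width: 15.3
grasp_force: 30.0
```

```bash
python3 -m inch '[{"xyz":[0,0,0],"rot":[0,0,0]},{"xyz":[0,0,0],"rot":[0,0,0]},{"xyz":[0,0,0],"rot":[0,0,0]},{"xyz":[0,0,0],"rot":[0,0,0]},{"xyz":[0,0,-15],"rot":[0,0,0]},{"xyz":[0,0,-40],"rot":[0,0,0]},{"xyz":[0,0,-80],"rot":[0,0,0]},{"xyz":[0,0,-120],"rot":[0,0,0]},{"xyz":[0,0,-160],"rot":[0,0,0]},{"xyz":[0,0,-160],"rot":[0,0,0]}]' 140
python3 - <<'E'
from h import *
m=ctrl.camera_model("wrist");i=ctrl.get_image("wrist")[:,:,::-1];cv2.imwrite("pics/w3.png",i)
for b in blobs(i.copy(),(200,200,420,340),(174,150,80),(6,255,255)): print(np.round(b),plane(m,b[0],b[1],140),plane(m,b[3],b[4],120))
E
```

```text
t: 4.67
ee_pos: [482.0, -10.8, 292.0]
orientation: [2.216, 2.215, 0.013]
ft_force: [0.0, 0.4, -0.3]
width: 39.6
grasp_force: 0.0
[ 302.  257. 9146.  310.  251.  120.] [471.07438616 -49.1430415  140.        ] [478.51032426 -49.66386838 120.        ]
[389. 231. 118. 388. 232.  12.] [554.67057272 -22.90725941 140.        ] [558.58830779 -29.68006605 120.        ]
[344. 280.  96. 344. 279.  14.] [512.72919772 -72.87674302 140.        ] [514.40658288 -80.69794067 120.        ]
[351. 312.  58. 350. 311.   7.] [ 520.45207143 -108.47009824  140.        ] [ 522.10681916 -117.98049852  120.        ]
```

```bash
python3 -m inch '[{"xyz":[74,71,0],"rot":[0,0,0.12]},{"xyz":[74,71,0],"rot":[0,0,0.24]},{"xyz":[74,71,0],"rot":[0,0,0.36]},{"xyz":[74,71,0],"rot":[0,0,0.48]},{"xyz":[74,71,0],"rot":[0,0,0.60]},{"xyz":[74,71,0],"rot":[0,0,0.72]},{"xyz":[74,71,0],"rot":[0,0,0.84]},{"xyz":[74,71,0],"rot":[0,0,0.96]},{"xyz":[74,71,0],"rot":[0,0,1.08]},{"xyz":[74,71,0],"rot":[0,0,1.2]},{"xyz":[74,71,0],"rot":[0,0,1.32]},{"xyz":[74,71,0],"rot":[0,0,1.44]}]'; python3 -m inch '[{"xyz":[0,0,10],"rot":[0,0,0.083]},{"xyz":[0,0,20],"rot":[0,0,0.083]},{"xyz":[0,0,20],"rot":[0,0,0.083]}]' 130
python3 - <<'E'
from h import *
m=ctrl.camera_model("wrist");i=ctrl.get_image("wrist")[:,:,::-1];cv2.imwrite("pics/w4.png",i);print(ctrl.get_obs()["qpos"],m["position"])
E
```

```text
t: 5.72
ee_pos: [548.2, 63.3, 282.6]
orientation: [3.135, 0.196, -0.005]
ft_force: [-0.5, 0.2, -0.2]
width: 39.7
grasp_force: 0.0
t: 5.97
ee_pos: [547.2, 63.3, 261.1]
orientation: [3.14, 0.079, -0.009]
ft_force: [-0.9, 0.2, -0.2]
width: 42.9
grasp_force: 0.0
[9.35790107e-02 2.72121515e-01 1.75414702e+00 3.01818859e-05
 1.12001977e+00 1.61389777e+00] [619.07854298  67.11935138 423.82305156]
```

View pics/w4.png

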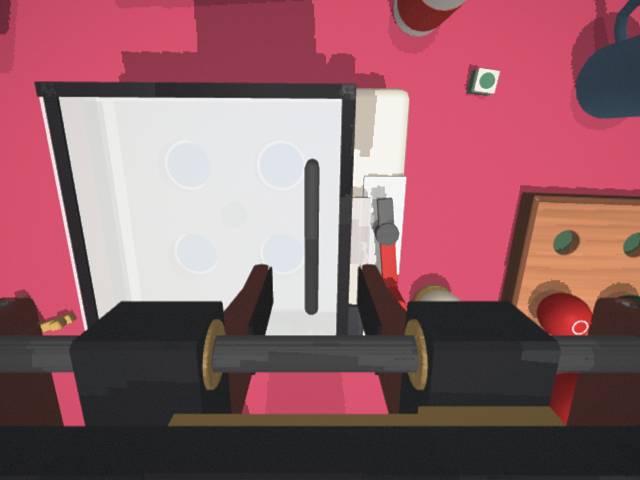

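The bar is vertical at column 312, rows 160–315, between the fingers. The latch arm runs from (387,233) to (400,300), so it's nearly open. I'll compute its angle.

```bash
python3 - <<'E'
from h import *
m=ctrl.camera_model("wrist");I=cv2.imread("pics/w4.png")
h=cv2.cvtColor(I,cv2.COLOR_BGR2HSV)
mk=(cv2.inRange(h,(175,150,60),(180,255,255))|cv2.inRange(h,(0,150,60),(6,255,255)))
for v in (248,256,264,272,280,290,298):
    u=np.nonzero(mk[v,370:412])[0]+370
    if len(u): print(v,u.min(),u.max(),plane(m,u.mean(),v,119).round(1))
print("pivot",plane(m,387,233,130),"bar",plane(m,312,240,199),plane(m,312,165,199),ctrl.get_obs()["ee_pos"])
E
```

```text
248 381 394 [523.6  -6.3 119. ]
256 381 394 [515.7  -7.1 119. ]
264 382 395 [507.8  -9.  119. ]
272 382 395 [499.6  -9.8 119. ]
280 383 397 [491.5 -12.2 119. ]
290 389 398 [481.2 -16.7 119. ]
298 396 403 [473.  -23.6 119. ]
pivot [541.08473915  -1.67849446 130.        ] bar [551.78618532  65.48760717 199.        ] [602.54482845  67.98644958 199.        ] [547.7436766   63.36820213 262.2388725 ]
```

```bash
python3 -m inch '[{"xyz":[2,-1.5,30],"rot":[0,0,0]},{"xyz":[2,-1.5,60],"rot":[0,0,0]},{"xyz":[2,-1.5,75],"rot":[0,0,0]},{"xyz":[2,-1.5,83],"rot":[0,0,0]},{"xyz":[2,-1.5,83],"rot":[0,0,0]},{"xyz":[2,-1.5,83],"rot":[0,0,0]}]'; python3 -m inch '[{"xyz":[0,0,0],"rot":[0,0,0]},{"xyz":[0,0,0],"rot":[0,0,0]},{"xyz":[0,0,0],"rot":[0,0,0]},{"xyz":[0,0,0],"rot":[0,0,0]},{"xyz":[0,0,0],"rot":[0,0,0]},{"xyz":[0,0,0],"rot":[0,0,0]},{"xyz":[0,0,0],"rot":[0,0,0]},{"xyz":[0,0,0],"rot":[0,0,0]},{"xyz":[0,0,0],"rot":[0,0,0]}]' 255
python3 - <<'E'
import numpy as np
for i in range(1,17):
    a=i*0.1;c,s=np.cos(a),np.sin(a)
    y=-196*c+90*s+196; z=196*s+90*c-90
    print(i,"tooly",round(-y,1),"toolz",round(-z,1))
E
```

```text
t: 6.52
ee_pos: [551.5, 65.2, 181.9]
orientation: [3.141, 0.077, -0.0]
ft_force: [0.5, 0.3, -0.3]
width: 43.5
grasp_force: 0.0
t: 7.27
ee_pos: [551.4, 65.7, 182.1]
orientation: [-3.14, -0.075, -0.001]
ft_force: [-0.7, 5.8, 4.3]
width: 9.1
grasp_force: 30.0
1 tooly -10.0 toolz -19.1
2 tooly -21.8 toolz -37.1
3 tooly -35.4 toolz -53.9
4 tooly -50.5 toolz -69.2
5 tooly -67.1 toolz -82.9
6 tooly -85.1 toolz -95.0
7 tooly -104.1 toolz -105.1
8 tooly -124.0 toolz -113.3
9 tooly -144.7 toolz -119.5
10 tooly -165.8 toolz -123.6
11 tooly -187.3 toolz -125.5
12 tooly -208.9 toolz -125.3
13 tooly -230.3 toolz -122.9
14 tooly -251.4 toolz -118.4
15 tooly -271.9 toolz -111.9
16 tooly -291.7 toolz -103.3
```

```bash
python3 -m inch '[{"xyz":[0,-4.8,-9.7],"rot":[0,0,0]},{"xyz":[0,-10,-19.1],"rot":[0,0,0]},{"xyz":[0,-15.8,-28.2],"rot":[0,0,0]},{"xyz":[0,-21.8,-37.1],"rot":[0,0,0]},{"xyz":[0,-35.4,-53.9],"rot":[0,0,0]},{"xyz":[0,-50.5,-69.2],"rot":[0,0,0]},{"xyz":[0,-67.1,-82.9],"rot":[0,0,0]},{"xyz":[0,-85.1,-95],"rot":[0,0,0]},{"xyz":[0,-104.1,-105.1],"rot":[0,0,0]},{"xyz":[0,-124,-113.3],"rot":[0,0,0]}]'; python3 -m inch '[{"xyz":[0,-20.7,-6.2],"rot":[0,0,0]},{"xyz":[0,-41.8,-10.3],"rot":[0,0,0]},{"xyz":[0,-63.3,-12.2],"rot":[0,0,0]},{"xyz":[0,-84.9,-12],"rot":[0,0,0]},{"xyz":[0,-106.3,-9.6],"rot":[0,0,0]},{"xyz":[0,-127.4,-5.1],"rot":[0,0,0]},{"xyz":[0,-147.9,1.4],"rot":[0,0,0]},{"xyz":[0,-158,5.5],"rot":[0,0,0]},{"xyz":[0,-158,5.5],"rot":[0,0,0]},{"xyz":[0,-158,5.5],"rot":[0,0,0]}]'
```

```text
t: 8.1
ee_pos: [546.0, 188.3, 297.8]
orientation: [3.138, 0.075, 0.005]
ft_force: [3.3, -6.1, 3.4]
width: 8.7
grasp_force: 30.0
t: 8.93
ee_pos: [538.7, 349.2, 291.2]
orientation: [-3.138, -0.077, -0.006]
ft_force: [4.3, 4.4, 2.5]
width: 8.8
grasp_force: 30.0
```

```bash
python3 -m inch '[{"xyz":[0,0,0],"rot":[0,0,0]},{"xyz":[0,0,0],"rot":[0,0,0]},{"xyz":[0,0,0],"rot":[0,0,0]},{"xyz":[0,0,0],"rot":[0,0,0]},{"xyz":[0,0,-20],"rot":[0,0,0]},{"xyz":[0,0,-50],"rot":[0,0,0]},{"xyz":[0,0,-90],"rot":[0,0,0]},{"xyz":[0,0,-120],"rot":[0,0,0]},{"xyz":[0,0,-120],"rot":[0,0,0]}]' 180; python3 -m inch '[{"xyz":[0,20,0],"rot":[0,0,-0.12]},{"xyz":[0,60,0],"rot":[0,0,-0.24]},{"xyz":[0,100,0],"rot":[0,0,-0.36]},{"xyz":[-10,140,0],"rot":[0,0,-0.48]},{"xyz":[-20,180,0],"rot":[0,0,-0.6]},{"xyz":[-30,220,0],"rot":[0,0,-0.72]},{"xyz":[-40,260,0],"rot":[0,0,-0.84]},{"xyz":[-50,300,0],"rot":[0,0,-0.96]},{"xyz":[-60,340,0],"rot":[0,0,-1.08]},{"xyz":[-70,380,0],"rot":[0,0,-1.2]},{"xyz":[-80,420,0],"rot":[0,0,-1.32]},{"xyz":[-90,460,0],"rot":[0,0,-1.44]}]' 38
python3 - <<'E'
from h import *
np.set_printoptions(precision=3,suppress=True)
for n in("side","scene"): cv2.imwrite(f"pics/{n}1.png",ctrl.get_image(n)[:,:,::-1])
o=ctrl.get_obs();print(o["ee_pos"],R.from_rotvec(o["orientation"]).as_matrix())
E
```

```text
t: 9.68
ee_pos: [539.6, 347.9, 417.1]
orientation: [-3.135, -0.074, -0.014]
ft_force: [-0.5, 0.0, 0.7]
width: 25.6
grasp_force: 0.0
t: 10.68
ee_pos: [473.9, -93.3, 409.1]
orientation: [-2.366, -2.066, 0.001]
ft_force: [1.0, -0.2, 0.2]
width: 74.5
grasp_force: 0.0
[473.604 -95.558 409.049] [[ 0.14   0.99  -0.001]
 [ 0.99  -0.14  -0.001]
 [-0.001 -0.001 -1.   ]]
```

View pics/side1.png

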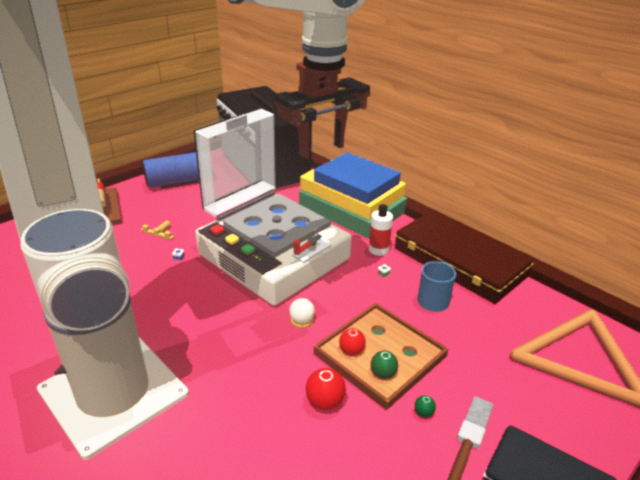

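The lid is standing open, both balls are still in the tray, and the wells are visible. Now over to the red ball.

```bash
python3 -m inch '[{"xyz":[-40,-8,-0],"rot":[0,0,-0.1]},{"xyz":[-80,-15,0],"rot":[0,0,-0.19]},{"xyz":[-110,-20,30],"rot":[0,0,-0.19]},{"xyz":[-130,-25,65],"rot":[0,0,-0.19]},{"xyz":[-150,-30,100],"rot":[0,0,-0.19]},{"xyz":[-164,-30,140],"rot":[0,0,-0.19]},{"xyz":[-164,-30,170],"rot":[0,0,-0.19]},{"xyz":[-164,-30,190],"rot":[0,0,-0.19]},{"xyz":[-164,-30,190],"rot":[0,0,-0.19]}]'
python3 - <<'E'
from h import *
np.set_printoptions(precision=3,suppress=True)
m=ctrl.camera_model("wrist");i=ctrl.get_image("wrist")[:,:,::-1].copy();cv2.imwrite("pics/w5.png",i)
o=ctrl.get_obs();print(o["ee_pos"],R.from_rotvec(o["orientation"]).as_matrix())
for n,lo,hi in(("red",(174,150,60),(6,255,255)),("green",(45,60,20),(95,255,255))):
    for b in blobs(i,(180,150,460,480),lo,hi,150): print(n,np.round(b),plane(m,b[3],b[4],39.5))
print(proj(m,(421,-254,39.5)))
E
```

```text
t: 11.53
ee_pos: [419.7, -247.9, 215.0]
orientation: [-2.161, -2.268, 0.003]
ft_force: [0.1, 1.6, 0.5]
width: 74.7
grasp_force: 0.0
[ 421.163 -248.567  217.489] [[-0.049  0.999 -0.005]
 [ 0.999  0.049  0.003]
 [ 0.003 -0.005 -1.   ]]
red [ 202.  256. 2480.  194.  261.   40.] [ 294.363 -303.785   39.5  ]
red [ 318.  219. 2378.  318.  219.   28.] [ 421.8   -252.981   39.5  ]
green [ 315.  300. 2030.  315.  300.   26.] [ 423.097 -341.792   39.5  ]
green [304. 382. 586. 304. 378.  17.] [ 414.925 -441.296   39.5  ]
green [398. 216. 442. 398. 215.  14.] [ 502.053 -244.466   39.5  ]
[317.194 220.285]
```

View pics/w5.png

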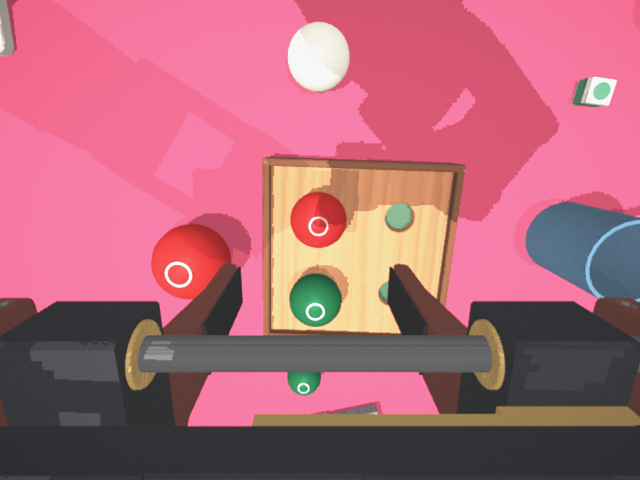

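The red ball is at (318,219) and the green at (315,300), both seated. Descending on red.

```bash
python3 -m inch '[{"xyz":[-4.8,1,40],"rot":[0,0,0]},{"xyz":[-4.8,1,80],"rot":[0,0,0]},{"xyz":[-4.8,1,115],"rot":[0,0,0]},{"xyz":[-4.8,1,140],"rot":[0,0,0]},{"xyz":[-4.8,1,160],"rot":[0,0,0]},{"xyz":[-4.8,1,174],"rot":[0,0,0]},{"xyz":[-4.8,1,183],"rot":[0,0,0]},{"xyz":[-4.8,1,186],"rot":[0,0,0]},{"xyz":[-4.8,1,186],"rot":[0,0,0]},{"xyz":[-4.8,1,186],"rot":[0,0,0]}]'; python3 -m inch '[{"xyz":[0,0,0],"rot":[0,0,0]},{"xyz":[0,0,0],"rot":[0,0,0]},{"xyz":[0,0,0],"rot":[0,0,0]},{"xyz":[0,0,0],"rot":[0,0,0]},{"xyz":[0,0,0],"rot":[0,0,0]},{"xyz":[0,0,0],"rot":[0,0,0]}]' 255
```

```text
t: 12.42
ee_pos: [424.8, -254.9, 34.6]
orientation: [2.164, 2.275, 0.001]
ft_force: [-0.5, -1.1, 0.2]
width: 74.5
grasp_force: 0.0
t: 12.92
ee_pos: [422.9, -254.4, 34.0]
orientation: [-2.164, -2.275, 0.001]
ft_force: [-5.2, -0.5, 7.7]
width: 55.8
grasp_force: 30.0
```

```bash
python3 -m inch '[{"xyz":[0,0,0],"rot":[0,0,0]},{"xyz":[0,0,0],"rot":[0,0,0]},{"xyz":[0,0,3],"rot":[0,0,0]},{"xyz":[0.5,-0.5,6.5],"rot":[0,0,0]},{"xyz":[0.5,-0.5,6.5],"rot":[0,0,0]}]' 45; python3 -m inch '[{"xyz":[0,0,0],"rot":[0,0,0]},{"xyz":[0,0,0],"rot":[0,0,0]},{"xyz":[0,0,0],"rot":[0,0,0]},{"xyz":[0,0,0],"rot":[0,0,0]},{"xyz":[0,0,0],"rot":[0,0,0]},{"xyz":[0,0,0],"rot":[0,0,0]}]' 255;  python3 -m inch '[{"xyz":[0,0,-10],"rot":[0,0,0]},{"xyz":[0,0,-30],"rot":[0,0,0]},{"xyz":[0,0,-70],"rot":[0,0,0]},{"xyz":[0,0,-110],"rot":[0,0,0]},{"xyz":[0,0,-150],"rot":[0,0,0]},{"xyz":[0,0,-180],"rot":[0,0,0]},{"xyz":[0,0,-180],"rot":[0,0,0]},{"xyz":[0,0,-180],"rot":[0,0,0]}]'
python3 - <<'E'
from h import *
np.set_printoptions(precision=3,suppress=True)
c,s=np.cos(.047),np.sin(.047);Rp=np.array([[c,-s],[s,c]])
for w in((-29,-44),(59,-44),(-29,44),(59,44)):print(w,np.array([531,138.3])+Rp@w)
o=ctrl.get_obs();print(o["ee_pos"],o["width"],o["grasp_force"],R.from_rotvec(o["orientation"]).as_matrix())
# wells from side/scene pictures (blue wells)
for n,roi in(("side",(230,190,330,250)),("scene",(320,210,440,310))):
    m=ctrl.camera_model(n);i=cv2.imread(f"pics/{n}1.png")
    for b in blobs(i,roi,(100,50,60),(125,255,255),25): print(n,np.round(b,1),plane(m,b[0],b[1],100))
E
```

```text
t: 13.33
ee_pos: [423.0, -253.8, 26.3]
orientation: [-2.165, -2.276, 0.0]
ft_force: [-0.2, -0.2, 0.6]
width: 72.2
grasp_force: 0.0
t: 13.83
ee_pos: [422.7, -253.9, 26.9]
orientation: [-2.164, -2.275, 0.001]
ft_force: [-3.8, -0.4, 1.8]
width: 55.9
grasp_force: 30.0
t: 14.5
ee_pos: [424.7, -254.7, 209.3]
orientation: [2.161, 2.272, 0.002]
ft_force: [0.8, 0.2, -2.7]
width: 56.0
grasp_force: 30.0
(-29, -44) [504.099  92.986]
(59, -44) [592.002  97.121]
(-29, 44) [499.965 180.889]
(59, 44) [587.868 185.023]
[ 424.654 -254.7    209.278] 56.000039839319236 29.99979794025421 [[-0.05   0.999  0.005]
 [ 0.999  0.05  -0.003]
 [-0.003  0.005 -1.   ]]
side [275.3 236.4  55.5 275.  236.    7.1] [502.247  90.894 100.   ]
side [300.4 223.1  49.5 300.5 223.    6.6] [590.422  94.205 100.   ]
side [252.6 222.8  48.  252.5 223.    6.6] [499.035 178.81  100.   ]
side [277.2 210.2  41.  277.5 210.5   6.5] [586.926 183.503 100.   ]
scene [382.8 284.5 127.5 382.5 285.5   7.9] [594.34  185.594 100.   ]
scene [348.9 277.9 120.5 349.  278.5   8. ] [598.32   98.379 100.   ]
scene [388.1 258.  110.  388.  258.5   7.4] [506.178 181.908 100.   ]
scene [355.4 251.8 102.  355.5 252.5   7.6] [510.015  94.698 100.   ]
```

```bash
python3 -m inch '[{"xyz":[30,15,-20],"rot":[0,0,0]},{"xyz":[65,34,-30],"rot":[0,0,0]},{"xyz":[100,54,-40],"rot":[0,0,0]},{"xyz":[135,73,-40],"rot":[0,0,0]},{"xyz":[170,92,-40],"rot":[0,0,0]},{"xyz":[205,111,-40],"rot":[0,0,0]},{"xyz":[240,130,-40],"rot":[0,0,0]},{"xyz":[275,150,-40],"rot":[0,0,0]},{"xyz":[310,169,-40],"rot":[0,0,0]},{"xyz":[330,180,-40],"rot":[0,0,0]},{"xyz":[341,186,-40],"rot":[0,0,0]},{"xyz":[341,186,-40],"rot":[0,0,0]}]'
cat > lookw.py <<'E'
from h import *
import sys
np.set_printoptions(precision=3,suppress=True)
o=ctrl.get_obs();m=ctrl.camera_model("wrist");i=ctrl.get_image("wrist")[:,:,::-1].copy();cv2.imwrite(sys.argv[1],i)
print(o["ee_pos"],o["width"],o["grasp_force"],R.from_rotvec(o["orientation"]).as_matrix())
c,s=np.cos(.047),np.sin(.047);Rp=np.array([[c,-s],[s,c]])
for w in((-29,-44),(59,-44),(-29,44),(59,44),(15,0)):
    P=np.array([531,138.3])+Rp@w;print("pred",w,P,proj(m,[*P,104]))
for b in blobs(i,(0,0,640,330),(95,50,40),(130,255,255),100): print("blue",np.round(b[:3],1),plane(m,b[0],b[1],104))
for b in blobs(i,(0,0,640,400),(174,150,60),(6,255,255),300): print("red",np.round(b,1))
for b in blobs(i,(0,0,640,400),(45,60,20),(95,255,255),300): print("green",np.round(b,1))
E
python3 lookw.py pics/w6.png
```

```text
t: 15.5
ee_pos: [591.9, 97.8, 244.9]
orientation: [-2.161, -2.278, 0.003]
ft_force: [-0.6, -0.1, -1.6]
width: 55.7
grasp_force: 30.0
[591.941  97.75  244.938] 55.7244919885259 29.99992311000824 [[-0.053  0.999 -0.003]
 [ 0.999  0.053 -0.   ]
 [ 0.    -0.003 -1.   ]]
pred (-29, -44) [504.099  92.986] [218.985 221.265]
pred (59, -44) [592.002  97.121] [315.426 221.935]
pred (-29, 44) [499.965 180.889] [212.059 119.872]
pred (59, 44) [587.868 185.023] [316.152 120.55 ]
pred (15, 0) [545.983 139.005] [265.704 172.84 ]
blue [  583.4   185.5 27102.5] [826.936 143.036 104.   ]
blue [ 216.7  119.3 1778.5] [503.86  181.573 104.   ]
blue [ 316.3  120.1 1762. ] [587.995 185.38  104.   ]
blue [ 222.6  216.9 1405.5] [507.438  97.245 104.   ]
blue [ 315.4  216.2 1317. ] [591.729 102.5   104.   ]
red [   44.8   173.1 20304.     29.5   166.2   168.8]
red [ 314.8  284.  8632.5  313.   296.8   63.1]
red [ 446.3   42.8 6721.5  468.5   50.    83.2]
red [ 419.2  179.9 1573.5  418.9  160.4   57.7]
red [ 102.4   71.9 1160.5  102.    72.    24.8]
red [312.8 321.4 822.5 312.9 322.5  18.3]
red [575.4 318.2 380.  571.7 315.7  20.1]
green [ 485.5  150.7 7892.5  496.5  154.5  135.5]
green [122.6 214.4 918.  122.5 214.   20.7]
```

View pics/w6.png

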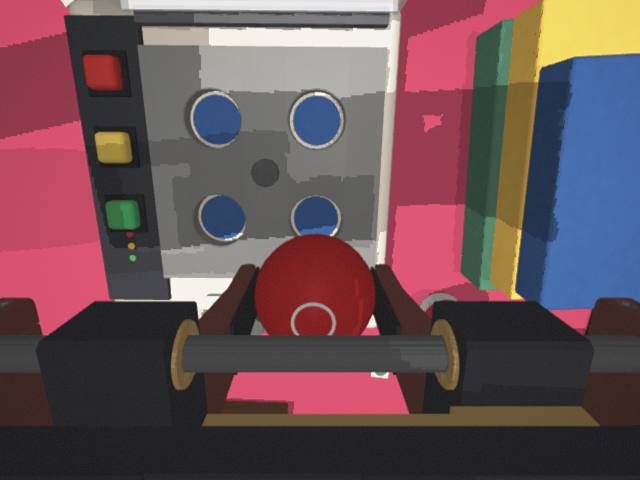

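The held red ball is above the deck, with well rims at (317,119), (215,119), (221,219), agreeing with prediction to about 2 mm. Lowering the ball.

```bash
python3 -m inch '[{"xyz":[-0.3,1,30],"rot":[0,0,0]},{"xyz":[-0.3,1,65],"rot":[0,0,0]},{"xyz":[-0.3,1,95],"rot":[0,0,0]},{"xyz":[-0.3,1,115],"rot":[0,0,0]},{"xyz":[-0.3,1,126],"rot":[0,0,0]},{"xyz":[-0.3,1,132],"rot":[0,0,0]},{"xyz":[-0.3,1,132],"rot":[0,0,0]},{"xyz":[-0.3,1,132],"rot":[0,0,0]}]'; python3 -c "
from workcell import ctrl
import time
o=ctrl.get_obs();print(o['ee_pos'],o['ft_force'],o['width'])"
```

```text
t: 16.22
ee_pos: [593.6, 94.9, 115.8]
orientation: [2.166, 2.275, 0.001]
ft_force: [-0.1, -0.1, -1.6]
width: 55.6
grasp_force: 30.0
[593.58664852  94.94565352 115.80678673] [-0.07166656 -0.14802253 -1.57890072] 55.579151900535244
```

```bash
python3 -m inch '[{"xyz":[2,-0.5,4],"rot":[0,0,0]},{"xyz":[2,-0.5,7],"rot":[0,0,0]},{"xyz":[2,-0.5,7],"rot":[0,0,0]},{"xyz":[2,-0.5,7],"rot":[0,0,0]}]'; python3 -m inch '[{"xyz":[0,0,0],"rot":[0,0,0]},{"xyz":[0,0,0],"rot":[0,0,0]},{"xyz":[0,0,0],"rot":[0,0,0]},{"xyz":[0,0,0],"rot":[0,0,0]},{"xyz":[0,0,-10],"rot":[0,0,0]},{"xyz":[0,0,-40],"rot":[0,0,0]},{"xyz":[0,0,-80],"rot":[0,0,0]},{"xyz":[0,0,-120],"rot":[0,0,0]},{"xyz":[-20,0,-150],"rot":[0,0,0]},{"xyz":[-60,0,-150],"rot":[0,0,0]},{"xyz":[-80,0,-150],"rot":[0,0,0]},{"xyz":[-80,0,-150],"rot":[0,0,0]}]' 55; python3 lookw.py pics/w7.png
```

```text
t: 16.55
ee_pos: [592.6, 97.6, 108.4]
orientation: [2.165, 2.276, 0.001]
ft_force: [-0.1, 0.2, -1.0]
width: 56.2
grasp_force: 30.0
t: 17.55
ee_pos: [596.9, 14.4, 259.9]
orientation: [2.167, 2.271, 0.002]
ft_force: [0.3, 0.6, 0.0]
width: 69.0
grasp_force: 0.0
[596.896  14.44  259.85 ] 68.99366447315776 0.0 [[-0.047  0.999  0.002]
 [ 0.999  0.047 -0.001]
 [-0.001  0.002 -1.   ]]
pred (-29, -44) [504.099  92.986] [214.595 126.467]
pred (59, -44) [592.002  97.121] [313.518 126.568]
pred (-29, 44) [499.965 180.889] [206.496  14.476]
pred (59, 44) [587.868 185.023] [313.525  14.653]
pred (15, 0) [545.983 139.005] [262.128  72.744]
blue [  583.5   106.6 22859. ] [828.116 125.225 104.   ]
blue [ 313.6   21.1 1826. ] [588.176 180.302 104.   ]
blue [ 210.9   20.3 1763. ] [503.479 176.773 104.   ]
blue [ 218.5  125.6 1602.5] [507.626  93.87  104.   ]
red [ 424.   129.5 5031.   423.5  129.5   74.2]
red [ 313.5  124.  3504.   313.1  124.    34.5]
red [  28.6   31.9 2662.5   33.    38.    50.3]
red [ 449.7  243.3 1374.   460.2  249.3   38.7]
red [ 197.8  245.7 1099.   200.8  245.1   39.4]
green [ 483.8  102.8 6340.   491.   105.5  106.8]
green [ 115.4  120.5 1007.5  115.   120.5   22.5]
```

View pics/w7.png

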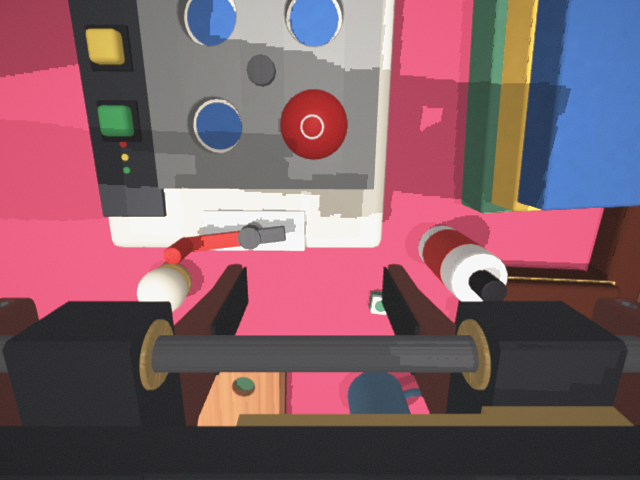

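The red ball is seated at (313,124) and the next well's rim is at (217,125). Now the green ball.

```bash
python3 -m inch '[{"xyz":[-35,-19,0],"rot":[0,0,0]},{"xyz":[-70,-38,0],"rot":[0,0,0]},{"xyz":[-105,-57,0],"rot":[0,0,0]},{"xyz":[-140,-76,0],"rot":[0,0,0]},{"xyz":[-175,-95,0],"rot":[0,0,0]},{"xyz":[-210,-114,0],"rot":[0,0,0]},{"xyz":[-245,-133,0],"rot":[0,0,0]},{"xyz":[-280,-152,0],"rot":[0,0,0]},{"xyz":[-315,-172,10],"rot":[0,0,0]},{"xyz":[-337,-184,30],"rot":[0,0,0]},{"xyz":[-347,-190,50],"rot":[0,0,0]},{"xyz":[-347,-190,50],"rot":[0,0,0]}]' 45; python3 - <<'E'
from h import *
np.set_printoptions(precision=3,suppress=True)
o=ctrl.get_obs();m=ctrl.camera_model("wrist");i=ctrl.get_image("wrist")[:,:,::-1].copy();cv2.imwrite("pics/w8.png",i);print(o["ee_pos"])
for b in blobs(i,(180,100,460,330),(45,60,20),(95,255,255),150): print("green",np.round(b),plane(m,b[3],b[4],39.5))
print(proj(m,(423,-341.8,39.5)))
E
```

```text
t: 18.6
ee_pos: [421.7, -338.3, 204.8]
orientation: [-2.164, -2.269, 0.001]
ft_force: [-0.4, 0.3, -0.6]
width: 72.2
grasp_force: 0.0
[ 421.684 -338.252  204.751]
green [ 388.  236. 2390.  390.  232.   32.] [ 495.941 -351.041   39.5  ]
green [304. 313. 948. 304. 313.  18.] [ 414.847 -443.608   39.5  ]
green [317. 213. 496. 317. 212.  14.] [ 423.153 -334.458   39.5  ]
[316.894 219.812]
```

View pics/w8.png

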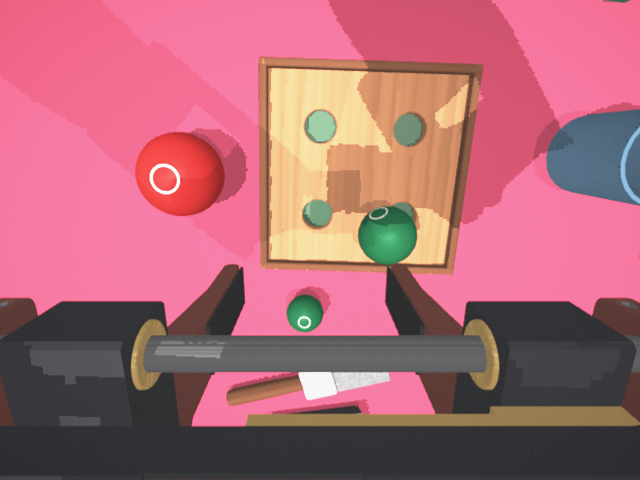

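The green ball has been knocked out of its seat. It now lies on the board at (388,235), beside the fourth seat, and its own seat at (317,213) is empty. Measuring it again.

```bash
python3 - <<'E'
from h import *
np.set_printoptions(precision=2,suppress=True)
o=ctrl.get_obs();m=ctrl.camera_model("wrist");i=ctrl.get_image("wrist")[:,:,::-1].copy();cv2.imwrite("pics/w9.png",i)
ms=ctrl.camera_model("side");s=ctrl.get_image("side")[:,:,::-1].copy();cv2.imwrite("pics/side2.png",s)
g=cv2.medianBlur(cv2.cvtColor(i,cv2.COLOR_BGR2HSV)[:,:,1],5)
c=cv2.HoughCircles(cv2.cvtColor(i,cv2.COLOR_BGR2GRAY)[190:285,340:440],cv2.HOUGH_GRADIENT,1,50,param1=100,param2=12,minRadius=24,maxRadius=35)
print(c)
for z in(39.5,44.5):
    print(plane(m,387.5,235.5,z), [plane(m,a[0]+340,a[1]+190,z) for a in c[0][:2]])
for b in blobs(s,(320,310,450,400),(45,80,20),(95,255,255),60): print("side",np.round(b,1),plane(ms,b[3],b[4],44.5))
print(o["ee_pos"],R.from_rotvec(o["orientation"]).as_matrix())
E
```

```text
[[[45.5 45.5 28.9]]]
[ 495.76 -354.15   39.5 ] [array([ 493.77, -354.25,   39.5 ])]
[ 494.61 -352.83   44.5 ] [array([ 492.65, -352.93,   44.5 ])]
side [410.  348.6 478.5 410.  348.6  13. ] [ 494.6  -351.16   44.5 ]
[ 422.89 -337.62  206.35] [[-0.05  1.   -0.  ]
 [ 1.    0.05  0.  ]
 [ 0.   -0.   -1.  ]]
```

```bash
python3 -m inch '[{"xyz":[-9,35,0],"rot":[0,0,0]},{"xyz":[-18.3,71.2,10],"rot":[0,0,0]},{"xyz":[-18.3,71.2,45],"rot":[0,0,0]},{"xyz":[-18.3,71.2,80],"rot":[0,0,0]},{"xyz":[-18.3,71.2,115],"rot":[0,0,0]},{"xyz":[-18.3,71.2,140],"rot":[0,0,0]},{"xyz":[-18.3,71.2,158],"rot":[0,0,0]},{"xyz":[-18.3,71.2,170],"rot":[0,0,0]},{"xyz":[-18.3,71.2,174],"rot":[0,0,0]},{"xyz":[-18.3,71.2,174],"rot":[0,0,0]},{"xyz":[-18.3,71.2,174],"rot":[0,0,0]}]'; python3 -m inch '[{"xyz":[0,0,0],"rot":[0,0,0]},{"xyz":[0,0,0],"rot":[0,0,0]},{"xyz":[0,0,0],"rot":[0,0,0]},{"xyz":[0,0,0],"rot":[0,0,0]},{"xyz":[0,0,0],"rot":[0,0,0]},{"xyz":[0,0,0],"rot":[0,0,0]}]' 255
```

```text
t: 19.67
ee_pos: [497.3, -353.3, 35.3]
orientation: [2.163, 2.276, 0.0]
ft_force: [-0.5, -0.2, 0.2]
width: 72.2
grasp_force: 0.0
t: 20.17
ee_pos: [496.6, -353.7, 34.9]
orientation: [2.164, 2.275, 0.0]
ft_force: [-0.8, 0.4, 6.7]
width: 55.8
grasp_force: 30.0
```

```bash
python3 -m inch '[{"xyz":[0,0,-10],"rot":[0,0,0]},{"xyz":[0,0,-40],"rot":[0,0,0]},{"xyz":[0,0,-80],"rot":[0,0,0]},{"xyz":[0,0,-120],"rot":[0,0,0]},{"xyz":[15,0,-155],"rot":[0,0,0]},{"xyz":[40,0,-180],"rot":[0,0,0]},{"xyz":[75,5,-200],"rot":[0,0,0]},{"xyz":[110,8,-210],"rot":[0,0,0]},{"xyz":[150,10,-210],"rot":[0,0,0]},{"xyz":[190,12,-210],"rot":[0,0,0]},{"xyz":[230,15,-210],"rot":[0,0,0]},{"xyz":[270,18,-210],"rot":[0,0,0]}]'; python3 -m inch '[{"xyz":[40,3,0],"rot":[0,0,0]},{"xyz":[80,6,0],"rot":[0,0,0]},{"xyz":[120,8,0],"rot":[0,0,0]},{"xyz":[150,10,0],"rot":[0,0,0]},{"xyz":[168,12,0],"rot":[0,0,0]},{"xyz":[176,12.5,0],"rot":[0,0,0]},{"xyz":[176,12.5,0],"rot":[0,0,0]},{"xyz":[176,12.5,0],"rot":[0,0,0]}]'; python3 lookw.py pics/w10.png
```

```text
t: 21.17
ee_pos: [499.7, -80.9, 244.5]
orientation: [2.166, 2.276, 0.0]
ft_force: [0.7, 0.7, -1.9]
width: 55.8
grasp_force: 30.0
t: 21.83
ee_pos: [503.9, 93.3, 244.0]
orientation: [-2.165, -2.277, 0.001]
ft_force: [0.4, 0.4, -1.2]
width: 55.8
grasp_force: 30.0
[503.917  93.317 243.963] 55.834157224467035 29.999645054340363 [[-0.051  0.999 -0.   ]
 [ 0.999  0.051 -0.   ]
 [-0.    -0.001 -1.   ]]
pred (-29, -44) [504.099  92.986] [315.235 221.779]
pred (59, -44) [592.002  97.121] [412.027 222.221]
pred (-29, 44) [499.965 180.889] [315.746 120.022]
pred (59, 44) [587.868 185.023] [420.266 120.502]
pred (15, 0) [545.983 139.005] [365.735 173.084]
blue [ 628.4  238.  2859.5] [792.533  92.569 104.   ]
blue [ 416.   120.1 1802.5] [584.201 185.172 104.   ]
blue [ 315.9  119.3 1780.5] [500.093 181.443 104.   ]
blue [ 315.2  215.3 1281.5] [503.776  99.042 104.   ]
red [   84.4    83.3 10963.5    84.5    83.5   108.2]
red [ 418.1  225.6 3331.5  418.3  226.    33.8]
red [ 501.8  164.5 1682.   492.   153.5   47. ]
red [ 208.    71.9 1072.5  207.5   72.    23. ]
red [ 25.3 277.6 976.   30.8 274.9  31.1]
red [536.4  12.3 435.5 532.5  19.   30. ]
green [  568.3   150.4 11009.    585.    154.    137.3]
green [ 316.6  290.3 9132.5  314.4  291.1   59.8]
green [218.  215.  878.5 218.  215.   19.2]
green [292.9 248.8 450.  292.7 248.4  16.6]
```

The prediction agrees with the well images to within 1 mm. Lowering green.

```bash
python3 -m inch '[{"xyz":[-0.5,0.2,30],"rot":[0,0,0]},{"xyz":[-0.5,0.2,65],"rot":[0,0,0]},{"xyz":[-0.5,0.2,95],"rot":[0,0,0]},{"xyz":[-0.5,0.2,115],"rot":[0,0,0]},{"xyz":[-0.5,0.2,126],"rot":[0,0,0]},{"xyz":[-0.5,0.2,131],"rot":[0,0,0]},{"xyz":[-0.5,0.2,131],"rot":[0,0,0]},{"xyz":[-0.5,0.2,131],"rot":[0,0,0]}]'
```

```text
t: 22.55
ee_pos: [505.3, 92.9, 113.8]
orientation: [2.166, 2.275, 0.002]
ft_force: [-0.6, 0.3, -1.5]
width: 56.0
grasp_force: 30.0
```

```bash
python3 -m inch '[{"xyz":[-0.3,-0.5,2.5],"rot":[0,0,0]},{"xyz":[-0.3,-0.5,2.5],"rot":[0,0,0]},{"xyz":[-0.3,-0.5,2.5],"rot":[0,0,0]}]'; python3 -m inch '[{"xyz":[0,0,0],"rot":[0,0,0]},{"xyz":[0,0,0],"rot":[0,0,0]},{"xyz":[0,0,0],"rot":[0,0,0]},{"xyz":[0,0,0],"rot":[0,0,0]},{"xyz":[0,0,-10],"rot":[0,0,0]},{"xyz":[0,0,-40],"rot":[0,0,0]},{"xyz":[0,0,-80],"rot":[0,0,0]},{"xyz":[0,0,-120],"rot":[0,0,0]},{"xyz":[-20,10,-150],"rot":[0,0,0]},{"xyz":[-60,40,-150],"rot":[0,0,0]},{"xyz":[-80,50,-150],"rot":[0,0,0]},{"xyz":[-80,50,-150],"rot":[0,0,0]}]' 55; python3 lookw.py pics/w11.png; python3 - <<'E'
from h import *
m=ctrl.camera_model("wrist")
for p in((504.1,93.4),(592.3,97.5)): print(proj(m,[*p,119]))
cv2.imwrite("pics/side3.png",ctrl.get_image("side")[:,:,::-1])
E
```

```text
t: 22.8
ee_pos: [504.5, 93.0, 111.3]
orientation: [2.165, 2.276, 0.002]
ft_force: [-0.8, 0.4, -1.1]
width: 56.0
grasp_force: 30.0
t: 23.8
ee_pos: [561.0, 12.1, 262.6]
orientation: [2.165, 2.271, 0.004]
ft_force: [-0.2, 0.4, 0.3]
width: 68.6
grasp_force: 0.0
[561.045  12.101 262.558] 68.56302342975322 0.0 [[-0.048  0.999  0.005]
 [ 0.999  0.048 -0.001]
 [-0.001  0.005 -1.   ]]
pred (-29, -44) [504.099  92.986] [255.087 125.765]
pred (59, -44) [592.002  97.121] [353.202 125.915]
pred (-29, 44) [499.965 180.889] [250.38   14.633]
pred (59, 44) [587.868 185.023] [356.477  14.939]
pred (15, 0) [545.983 139.005] [303.832  72.483]
blue [  602.5   109.1 14912.5] [812.339 122.104 104.   ]
blue [ 354.6   21.1 1801. ] [586.677 180.419 104.   ]
blue [ 253.2   20.7 1781. ] [502.333 176.528 104.   ]
red [ 455.1  144.  4700.5  455.5  137.    64.8]
red [  54.3   34.5 4526.5   52.4   40.    65.9]
red [ 355.5  123.3 3467.5  355.4  123.2   34.5]
red [ 480.2  241.  1796.   488.5  248.2   37.9]
red [ 238.5  244.4 1058.   239.5  244.    40. ]
green [ 515.3  102.3 7207.5  524.5  105.   106.6]
green [ 251.6  123.8 3464.   250.5  123.9   35.2]
green [156.3 119.5 962.5 156.  120.   21.4]
[254.68386437 126.84194768]
[358.13201055 126.99533934]
```

View pics/w11.png

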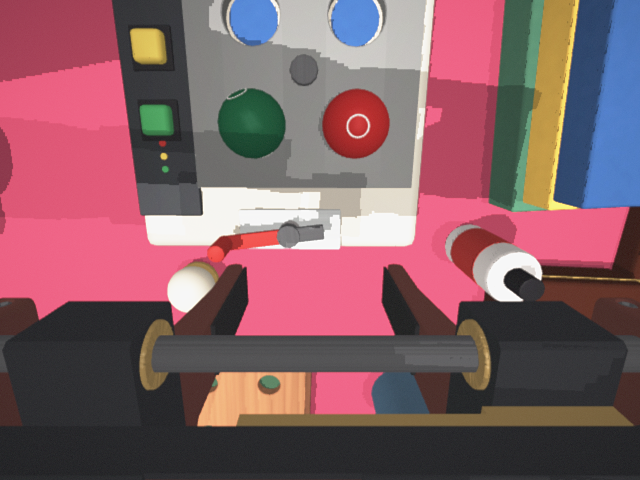

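Both balls sit level in adjacent front wells, green at (252,124) and red at (355,123), with the expected 104 px spacing. Back to the lid handle.

```bash
python3 -m inch '[{"xyz":[0,0,-40],"rot":[0,0,0.12]},{"xyz":[0,0,-80],"rot":[0,0,0.24]},{"xyz":[0,0,-120],"rot":[0,0,0.36]},{"xyz":[15,0,-155],"rot":[0,0,0.48]},{"xyz":[50,0,-155],"rot":[0,0,0.60]},{"xyz":[90,0,-155],"rot":[0,0,0.72]},{"xyz":[130,0,-155],"rot":[0,0,0.84]},{"xyz":[170,0,-155],"rot":[0,0,0.96]},{"xyz":[210,-2,-155],"rot":[0,0,1.08]},{"xyz":[250,-3,-155],"rot":[0,0,1.2]},{"xyz":[290,-4,-155],"rot":[0,0,1.32]},{"xyz":[320,-5,-155],"rot":[0,0,1.44]}]' 180;  python3 -m inch '[{"xyz":[0,-8,0],"rot":[0,0,0.12]},{"xyz":[0,-17,0],"rot":[0,0,0.13]},{"xyz":[0,-17,0],"rot":[0,0,0.13]},{"xyz":[0,-17,0],"rot":[0,0,0.13]}]'; python3 - <<'E'
from h import *
np.set_printoptions(precision=3,suppress=True)
o=ctrl.get_obs();m=ctrl.camera_model("wrist");i=ctrl.get_image("wrist")[:,:,::-1].copy();cv2.imwrite("pics/w12.png",i)
print(o["ee_pos"],R.from_rotvec(o["orientation"]).as_matrix(),proj(m,(539.4,348.9,310)),proj(m,(587,351,310)))
g=cv2.inRange(i,(0,0,0),(75,75,75))
for v in(150,170,190,210,230,250): print(v,np.nonzero(g[v,260:370])[0]+260)
E
```

```text
t: 24.9
ee_pos: [534.7, 338.1, 415.4]
orientation: [-3.128, -0.29, 0.002]
ft_force: [0.8, 0.1, 1.0]
width: 25.9
grasp_force: 0.0
t: 25.23
ee_pos: [533.0, 351.6, 415.4]
orientation: [3.139, 0.099, -0.001]
ft_force: [0.3, -0.0, 0.8]
width: 26.0
grasp_force: 0.0
[533.002 351.602 415.376] [[ 0.998  0.063 -0.001]
 [ 0.063 -0.998 -0.001]
 [-0.001  0.001 -1.   ]] [318.562 223.087] [319.972 162.916]
150 [342 343 369]
170 [314 315 323 324 325 341 342 368 369]
190 [314 315 322 323 324 340 341 367 368 369]
210 [314 322 323 324 340 341 366 367 368 369]
230 [313 314 317 318 319 320 321 322 323 339 340 364 365 366 367 368 369]
250 [313 314 315 316 317 318 319 320 321 322 338 339 363 364 365 366 367 368
 369]
```

View pics/w12.png

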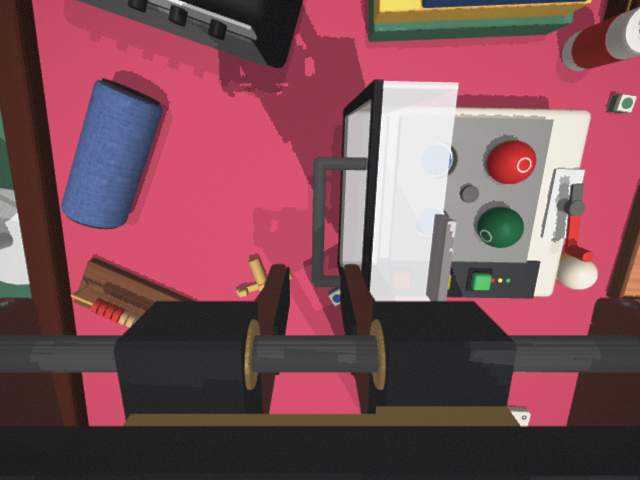

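The bar appears at columns 313–323, rows 160–285, as predicted. Both balls are still seated.

```bash
python3 -m inch '[{"xyz":[6,2.8,0],"rot":[0,0,-0.013]},{"xyz":[6,2.8,30],"rot":[0,0,-0.013]},{"xyz":[6,2.8,60],"rot":[0,0,-0.013]},{"xyz":[6,2.8,85],"rot":[0,0,-0.013]},{"xyz":[6,2.8,105],"rot":[0,0,-0.013]},{"xyz":[6,2.8,118],"rot":[0,0,-0.013]},{"xyz":[6,2.8,123],"rot":[0,0,-0.013]},{"xyz":[6,2.8,123],"rot":[0,0,-0.013]},{"xyz":[6,2.8,123],"rot":[0,0,-0.013]}]'; python3 -m inch '[{"xyz":[0,0,0],"rot":[0,0,0]},{"xyz":[0,0,0],"rot":[0,0,0]},{"xyz":[0,0,0],"rot":[0,0,0]},{"xyz":[0,0,0],"rot":[0,0,0]},{"xyz":[0,0,0],"rot":[0,0,0]}]' 255
python3 - <<'E'
import numpy as np
a0=1.55;f=lambda a:(-196*np.cos(a)+90*np.sin(a),196*np.sin(a)+90*np.cos(a))
y0,z0=f(a0)
for a in np.r_[np.arange(1.45,.0,-.1),0]:
    y,z=f(a);print(round(a,2),"tooly",round(y0-y,1),"toolz",round(z0-z,1))
E
```

```text
t: 26.03
ee_pos: [540.7, 349.1, 293.5]
orientation: [-3.139, -0.113, -0.002]
ft_force: [-0.1, 1.0, 1.0]
width: 26.2
grasp_force: 0.0
t: 26.45
ee_pos: [540.4, 349.5, 293.6]
orientation: [-3.139, -0.113, -0.003]
ft_force: [0.0, -0.9, 4.2]
width: 9.3
grasp_force: 30.0
1.45 tooly 20.2 toolz -7.6
1.35 tooly 41.0 toolz -13.1
1.25 tooly 62.3 toolz -16.6
1.15 tooly 83.8 toolz -17.8
1.05 tooly 105.4 toolz -17.0
0.95 tooly 126.7 toolz -14.0
0.85 tooly 147.6 toolz -8.8
0.75 tooly 168.0 toolz -1.6
0.65 tooly 187.5 toolz 7.6
0.55 tooly 206.0 toolz 18.7
0.45 tooly 223.2 toolz 31.5
0.35 tooly 239.2 toolz 46.1
0.25 tooly 253.5 toolz 62.1
0.15 tooly 266.3 toolz 79.5
0.05 tooly 277.2 toolz 98.1
0.0 tooly 281.9 toolz 107.8
```

```bash
python3 -m inch '[{"xyz":[-0.3,10,-4],"rot":[0,0,0]},{"xyz":[-0.5,20.2,-7.6],"rot":[0,0,0]},{"xyz":[-1,41,-13.1],"rot":[0,0,0]},{"xyz":[-1.6,62.3,-16.6],"rot":[0,0,0]},{"xyz":[-2.1,83.8,-17.8],"rot":[0,0,0]},{"xyz":[-2.6,105.4,-17],"rot":[0,0,0]},{"xyz":[-3.2,126.7,-14],"rot":[0,0,0]},{"xyz":[-3.7,147.6,-8.8],"rot":[0,0,0]},{"xyz":[-4.2,168,-1.6],"rot":[0,0,0]},{"xyz":[-4.7,187.5,7.6],"rot":[0,0,0]},{"xyz":[-5.2,206,18.7],"rot":[0,0,0]}]'; python3 -m inch '[{"xyz":[-0.4,17.2,12.8],"rot":[0,0,0]},{"xyz":[-0.8,33.2,27.4],"rot":[0,0,0]},{"xyz":[-1.2,47.5,43.4],"rot":[0,0,0]},{"xyz":[-1.5,60.3,60.8],"rot":[0,0,0]},{"xyz":[-1.7,66,70],"rot":[0,0,0]},{"xyz":[-1.8,71.2,79.4],"rot":[0,0,0]},{"xyz":[-1.9,75.9,89.1],"rot":[0,0,0]},{"xyz":[-1.9,76.5,90.5],"rot":[0,0,0]},{"xyz":[-1.9,76.5,90.5],"rot":[0,0,0]}]'
```

```text
t: 27.37
ee_pos: [549.2, 142.6, 274.6]
orientation: [-3.139, -0.112, -0.001]
ft_force: [0.2, 3.0, -0.4]
width: 8.9
grasp_force: 30.0
t: 28.12
ee_pos: [551.9, 65.9, 182.6]
orientation: [3.138, 0.113, -0.005]
ft_force: [-2.7, -6.3, -0.3]
width: 9.4
grasp_force: 30.0
```

```bash
python3 -m inch '[{"xyz":[0,0,1.5],"rot":[0,0,0]},{"xyz":[0,0,3],"rot":[0,0,0]},{"xyz":[0,0,3],"rot":[0,0,0]},{"xyz":[0,0,3],"rot":[0,0,0]}]'
```

```text
t: 28.45
ee_pos: [552.1, 65.9, 182.3]
orientation: [3.137, 0.113, -0.003]
ft_force: [-10.2, -8.6, 20.4]
width: 9.1
grasp_force: 30.2
```

The lid bottoms with 20 N, so it's shut. Releasing and going to the latch peg.

```bash
python3 -m inch '[{"xyz":[0,0,-3],"rot":[0,0,0]},{"xyz":[0,0,-3],"rot":[0,0,0]},{"xyz":[0,0,-3],"rot":[0,0,0]},{"xyz":[0,0,-3],"rot":[0,0,0]},{"xyz":[0,0,-3],"rot":[0,0,0]},{"xyz":[0,0,-30],"rot":[0,0,0]},{"xyz":[0,0,-65],"rot":[0,0,-0.12]},{"xyz":[-10,10,-95],"rot":[0,0,-0.24]},{"xyz":[-30,30,-95],"rot":[0,0,-0.36]},{"xyz":[-50,50,-95],"rot":[0,0,-0.48]},{"xyz":[-78,75,-95],"rot":[0,0,-0.6]},{"xyz":[-78,75,-95],"rot":[0,0,-0.72]}]' 140;  python3 -m inch '[{"xyz":[0,0,0],"rot":[0,0,-0.12]},{"xyz":[0,0,0],"rot":[0,0,-0.24]},{"xyz":[0,0,0],"rot":[0,0,-0.36]},{"xyz":[0,0,0],"rot":[0,0,-0.48]},{"xyz":[0,0,0],"rot":[0,0,-0.6]},{"xyz":[0,0,0],"rot":[0,0,-0.72]},{"xyz":[0,0,0],"rot":[0,0,-0.826]},{"xyz":[0,0,0],"rot":[0,0,-0.826]},{"xyz":[0,0,0],"rot":[0,0,-0.826]}]' 50; python3 - <<'E'
from h import *
np.set_printoptions(precision=3,suppress=True)
o=ctrl.get_obs();m=ctrl.camera_model("wrist");i=ctrl.get_image("wrist")[:,:,::-1].copy();cv2.imwrite("pics/w13.png",i)
print(o["ee_pos"],R.from_rotvec(o["orientation"]).as_matrix(),proj(m,(478.7,-13,148)))
for b in blobs(i,(250,170,450,330),(174,150,60),(6,255,255),60): print(np.round(b,1),plane(m,b[0],b[1],148))
E
```

```text
t: 29.45
ee_pos: [476.6, -15.9, 274.7]
orientation: [-2.895, -1.218, 0.005]
ft_force: [0.9, 0.3, -0.8]
width: 39.5
grasp_force: 0.0
t: 30.2
ee_pos: [480.6, -13.4, 275.1]
orientation: [-2.172, -2.269, 0.0]
ft_force: [-1.0, -0.0, 0.4]
width: 70.4
grasp_force: 0.0
[480.616 -13.381 275.055] [[-0.044  0.999 -0.   ]
 [ 0.999  0.044  0.   ]
 [ 0.    -0.    -1.   ]] [312.832 224.367]
[ 366.4  262.  9123.5  350.5  270.   108.7] [528.288 -45.638 148.   ]
[ 285.7  302.1 1240.   287.2  302.8   41. ] [456.721 -88.426 148.   ]
[383.4 322.8 114.5 382.  323.   11.7] [ 549.478 -105.63   148.   ]
```

View pics/w13.png

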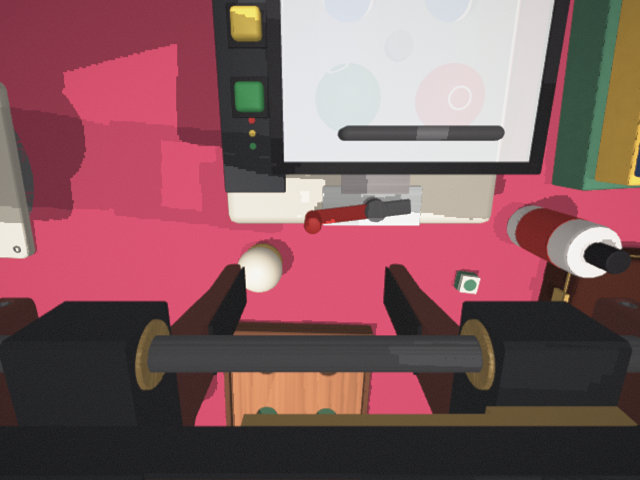

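The lid is shut over the balls and the peg top is at (313,222), as predicted.

```bash
python3 -m inch '[{"xyz":[1,-1.5,20],"rot":[0,0,0]},{"xyz":[1,-1.5,50],"rot":[0,0,0]},{"xyz":[1,-1.5,85],"rot":[0,0,0]},{"xyz":[1,-1.5,115],"rot":[0,0,0]},{"xyz":[1,-1.5,135],"rot":[0,0,0]},{"xyz":[1,-1.5,145],"rot":[0,0,0]},{"xyz":[1,-1.5,149],"rot":[0,0,0]},{"xyz":[1,-1.5,149],"rot":[0,0,0]},{"xyz":[1,-1.5,149],"rot":[0,0,0]}]' 140;  python3 -m inch '[{"xyz":[0,0,0],"rot":[0,0,0]},{"xyz":[0,0,0],"rot":[0,0,0]},{"xyz":[0,0,0],"rot":[0,0,0]},{"xyz":[0,0,0],"rot":[0,0,0]},{"xyz":[0,0,0],"rot":[0,0,0]},{"xyz":[0,0,0],"rot":[0,0,0]}]' 255
```

```text
t: 31.0
ee_pos: [480.0, -12.6, 127.1]
orientation: [2.169, 2.272, 0.001]
ft_force: [0.0, 0.4, -0.4]
width: 39.7
grasp_force: 0.0
t: 31.5
ee_pos: [478.5, -12.6, 126.8]
orientation: [-2.168, -2.273, 0.001]
ft_force: [-4.1, -1.4, 6.6]
width: 15.4
grasp_force: 30.0
```

```bash
python3 - <<'E'
import numpy as np
p=np.array([537.7,-4.5]);q=np.array([478.5,-12.6])
a0=np.arctan2(*(q-p)[::-1])%(2*np.pi);r=np.hypot(*(q-p));print(np.degrees(a0),r)
for a in np.linspace(a0,np.radians(274),13)[1:]:
    d=p+60*np.array([np.cos(a),np.sin(a)])-q
    print([round(.999*d[1]-.044*d[0],1),round(.999*d[0]+.044*d[1],1)])
E
```

```text
187.79107802970452 59.75156901705599
[np.float64(-7.5), np.float64(0.9)]
[np.float64(-14.7), np.float64(3.0)]
[np.float64(-21.6), np.float64(6.0)]
[np.float64(-28.1), np.float64(9.8)]
[np.float64(-34.0), np.float64(14.3)]
[np.float64(-39.4), np.float64(19.6)]
[np.float64(-44.0), np.float64(25.6)]
[np.float64(-47.8), np.float64(32.0)]
[np.float64(-50.9), np.float64(38.9)]
[np.float64(-53.0), np.float64(46.1)]
[np.float64(-54.2), np.float64(53.5)]
[np.float64(-54.5), np.float64(61.0)]
```

```bash
python3 -m inch '[{"xyz":[-7.5,0.9,0],"rot":[0,0,0]},{"xyz":[-14.7,3,0],"rot":[0,0,0]},{"xyz":[-21.6,6,0],"rot":[0,0,0]},{"xyz":[-28.1,9.8,0],"rot":[0,0,0]},{"xyz":[-34,14.3,0],"rot":[0,0,0]},{"xyz":[-39.4,19.6,0],"rot":[0,0,0]},{"xyz":[-44,25.6,0],"rot":[0,0,0]},{"xyz":[-47.8,32,0],"rot":[0,0,0]},{"xyz":[-50.9,38.9,0],"rot":[0,0,0]},{"xyz":[-53,46.1,0],"rot":[0,0,0]},{"xyz":[-54.2,53.5,0],"rot":[0,0,0]},{"xyz":[-54.5,61,0],"rot":[0,0,0]}]'; python3 -m inch '[{"xyz":[0,1,0],"rot":[0,0,0]},{"xyz":[0,1,0],"rot":[0,0,0]},{"xyz":[0,1,0],"rot":[0,0,0]}]'
```

```text
t: 32.5
ee_pos: [540.6, -64.8, 126.3]
orientation: [-2.167, -2.271, 0.005]
ft_force: [-7.9, -0.7, 5.9]
width: 15.7
grasp_force: 30.0
t: 32.75
ee_pos: [540.6, -64.8, 126.3]
orientation: [-2.166, -2.271, 0.008]
ft_force: [-11.1, -4.6, 9.8]
width: 15.3
grasp_force: 30.0
```

The latch is at its stop. Releasing and heading to the yellow key with the fingers shut and the tool turned.

```bash
python3 -m inch '[{"xyz":[0,-1,0],"rot":[0,0,0]},{"xyz":[0,-1,0],"rot":[0,0,0]},{"xyz":[0,-1,0],"rot":[0,0,0]},{"xyz":[0,-1,0],"rot":[0,0,0]},{"xyz":[0,-1,-15],"rot":[0,0,0]},{"xyz":[0,0,-45],"rot":[0,0,0]},{"xyz":[0,0,-85],"rot":[0,0,0]},{"xyz":[0,0,-125],"rot":[0,0,0.12]},{"xyz":[20,-10,-150],"rot":[0,0,0.24]},{"xyz":[55,-30,-150],"rot":[0,0,0.36]},{"xyz":[90,-48,-150],"rot":[0,0,0.48]},{"xyz":[125,-66,-150],"rot":[0,0,0.6]}]' 140;  python3 -c "
from h import *
np.set_printoptions(precision=3,suppress=True)
o=ctrl.get_obs();print(o['ee_pos'],R.from_rotvec(o['orientation']).as_matrix())"
```

```text
t: 33.75
ee_pos: [472.8, 56.4, 277.1]
orientation: [2.742, 1.533, 0.003]
ft_force: [1.4, 0.4, -0.5]
width: 39.9
grasp_force: 0.0
[472.765  56.38  277.071] [[ 0.524  0.852  0.002]
 [ 0.852 -0.524  0.   ]
 [ 0.001  0.001 -1.   ]]
```

```bash
python3 -m inch '[{"xyz":[15,-30,0],"rot":[0,0,0.12]},{"xyz":[30,-60,0],"rot":[0,0,0.24]},{"xyz":[45,-90,0],"rot":[0,0,0.36]},{"xyz":[51,-101.7,0],"rot":[0,0,0.48]},{"xyz":[51,-101.7,0],"rot":[0,0,0.6]},{"xyz":[51,-101.7,0],"rot":[0,0,0.72]},{"xyz":[51,-101.7,0],"rot":[0,0,0.84]},{"xyz":[51,-101.7,0],"rot":[0,0,0.97]},{"xyz":[51,-101.7,30],"rot":[0,0,0.97]},{"xyz":[51,-101.7,70],"rot":[0,0,0.97]},{"xyz":[51,-101.7,95],"rot":[0,0,0.97]},{"xyz":[51,-101.7,95],"rot":[0,0,0.97]}]' 255
python3 - <<'E'
from h import *
np.set_printoptions(precision=3,suppress=True)
o=ctrl.get_obs();m=ctrl.camera_model("wrist");i=ctrl.get_image("wrist")[:,:,::-1].copy();cv2.imwrite("pics/w14.png",i)
ms=ctrl.camera_model("side");s=ctrl.get_image("side")[:,:,::-1].copy();cv2.imwrite("pics/side4.png",s)
print(o["ee_pos"],R.from_rotvec(o["orientation"]).as_matrix(),o["ft_force"],o["width"])
for b in blobs(i,(0,0,640,330),(45,80,40),(90,255,255),100)[:4]: print("green",np.round(b,1),plane(m,b[0],b[1],106))
for b in blobs(i,(0,0,640,330),(20,100,90),(35,255,255),100)[:4]: print("yel",np.round(b,1),plane(m,b[0],b[1],106))
E
```

```text
t: 34.75
ee_pos: [409.6, 150.6, 177.4]
orientation: [3.138, 0.089, -0.012]
ft_force: [-0.8, 0.2, -0.2]
width: 0.7
grasp_force: 0.0
[409.644 150.634 177.364] [[ 0.998  0.057 -0.008]
 [ 0.057 -0.998 -0.003]
 [-0.008  0.002 -1.   ]] [-0.8    0.201 -0.232] 0.7383377632621244
green [ 392.8  238.7 1170.5  393.1  237.4   23.2] [415.262  95.096 106.   ]
yel [ 310.4  237.8 1100.5  310.1  236.9   22.7] [412.638 153.792 106.   ]
```

View pics/side4.png

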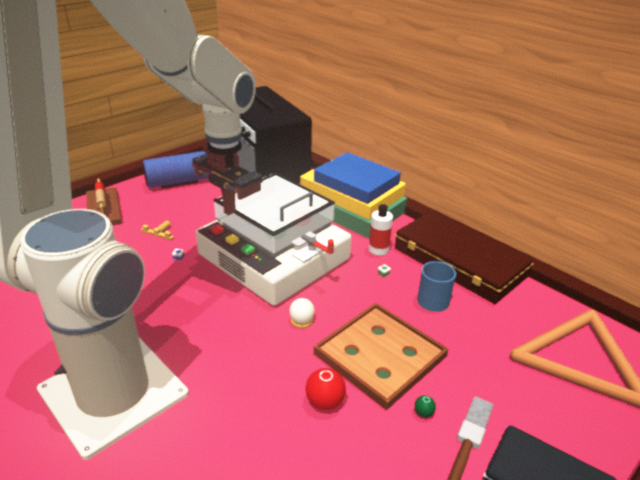

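The side view shows the latch locked (peg at (328,246)) and the lid shut. The wrist image puts the yellow key at (412.7,153.5) and the green at (415.3,94). Lowering above yellow.

```bash
python3 -m inch '[{"xyz":[3,-2.5,30],"rot":[0,0,0]},{"xyz":[3,-2.5,50],"rot":[0,0,0]},{"xyz":[3,-2.5,60],"rot":[0,0,0]},{"xyz":[3,-2.5,64],"rot":[0,0,0]},{"xyz":[3,-2.5,64],"rot":[0,0,0]},{"xyz":[3,-2.5,64],"rot":[0,0,0]},{"xyz":[3,-2.5,64],"rot":[0,0,0]}]'
```

```text
t: 35.43
ee_pos: [416.6, 154.5, 118.6]
orientation: [-3.14, -0.089, -0.003]
ft_force: [-0.4, -0.7, 0.6]
width: 0.1
grasp_force: 0.0
```

```bash
python3 -m inch '[{"xyz":[0,0,1],"rot":[0,0,0]},{"xyz":[0,0,2],"rot":[0,0,0]},{"xyz":[0,0,2],"rot":[0,0,0]}]'
```

```text
t: 35.68
ee_pos: [415.7, 154.3, 115.6]
orientation: [-3.14, -0.089, -0.001]
ft_force: [0.3, -0.3, 0.2]
width: 0.7
grasp_force: 0.0
```

```bash
python3 -m inch '[{"xyz":[-3,0.5,3],"rot":[0,0,0]},{"xyz":[-3,0.5,6],"rot":[0,0,0]},{"xyz":[-3,0.5,7],"rot":[0,0,0]},{"xyz":[-3,0.5,7],"rot":[0,0,0]},{"xyz":[-3,0.5,7],"rot":[0,0,0]}]'
```

```text
t: 36.1
ee_pos: [412.5, 153.5, 108.1]
orientation: [3.14, 0.089, -0.001]
ft_force: [0.4, 0.0, 0.2]
width: 0.8
grasp_force: 0.0
```

```bash
python3 -m inch '[{"xyz":[0,0,1],"rot":[0,0,0]},{"xyz":[0,0,1],"rot":[0,0,0]},{"xyz":[0,0,1],"rot":[0,0,0]}]'
```

```text
t: 36.35
ee_pos: [412.6, 153.6, 107.3]
orientation: [3.14, 0.089, -0.0]
ft_force: [-0.3, -0.5, -0.5]
width: 0.1
grasp_force: 0.0
```

```bash
python3 -m inch '[{"xyz":[0,0,1],"rot":[0,0,0]},{"xyz":[0,0,1],"rot":[0,0,0]},{"xyz":[0,0,1],"rot":[0,0,0]}]'
```

```text
t: 36.6
ee_pos: [412.7, 153.6, 106.3]
orientation: [-3.14, -0.089, -0.0]
ft_force: [0.1, 0.2, 0.2]
width: -0.1
grasp_force: 0.2
```

Now 0.5–0.7 mm steps, reading the force each time.

```bash
python3 -m inch '[{"xyz":[0,0,0.7],"rot":[0,0,0]},{"xyz":[0,0,0.7],"rot":[0,0,0]},{"xyz":[0,0,0.7],"rot":[0,0,0]}]'|grep -E "ee_pos|force:"
```

```text
ee_pos: [412.7, 153.6, 105.7]
ft_force: [0.2, 0.3, 2.4]
grasp_force: 1.3
```

```bash
python3 -m inch '[{"xyz":[0,0,0.7],"rot":[0,0,0]},{"xyz":[0,0,0.7],"rot":[0,0,0]},{"xyz":[0,0,0.7],"rot":[0,0,0]}]'|grep -E "ee_pos|force:"
```

```text
ee_pos: [412.8, 153.6, 105.0]
ft_force: [0.2, -0.1, 4.5]
grasp_force: 1.9
```

```bash
python3 -m inch '[{"xyz":[0,0,0.5],"rot":[0,0,0]},{"xyz":[0,0,0.5],"rot":[0,0,0]},{"xyz":[0,0,0.5],"rot":[0,0,0]}]'|grep -E "ee_pos|force:"
```

```text
ee_pos: [412.7, 153.6, 104.4]
ft_force: [-0.2, 0.8, 3.7]
grasp_force: 1.7
```

```bash
python3 -m inch '[{"xyz":[0,0,0.5],"rot":[0,0,0]},{"xyz":[0,0,0.5],"rot":[0,0,0]},{"xyz":[0,0,0.5],"rot":[0,0,0]}]'|grep -E "ee_pos|force:"
```

```text
ee_pos: [412.8, 153.6, 103.8]
ft_force: [-0.7, -0.3, 2.4]
grasp_force: 1.2
```

```bash
python3 -m inch '[{"xyz":[0,0,0.5],"rot":[0,0,0]},{"xyz":[0,0,0.5],"rot":[0,0,0]},{"xyz":[0,0,0.5],"rot":[0,0,0]}]'|grep -E "ee_pos|force:"
```

```text
ee_pos: [412.7, 153.6, 103.4]
ft_force: [1.1, 0.5, 1.1]
grasp_force: 0.9
```

The yellow key clicked: peak 4.5 N, then a drop to about 1–2 N at 3 mm. Lifting and going to green.

```bash
python3 -m inch '[{"xyz":[0,0,-3],"rot":[0,0,0]},{"xyz":[0,0,-12],"rot":[0,0,0]},{"xyz":[0,0,-20],"rot":[0,0,0]},{"xyz":[-0.3,30,-20],"rot":[0,0,0]},{"xyz":[-0.7,59.9,-20],"rot":[0,0,0]},{"xyz":[-0.7,59.9,-20],"rot":[0,0,0]},{"xyz":[-0.7,59.9,-12],"rot":[0,0,0]},{"xyz":[-0.7,59.9,-6],"rot":[0,0,0]},{"xyz":[-0.7,59.9,-4.5],"rot":[0,0,0]},{"xyz":[-0.7,59.9,-4.5],"rot":[0,0,0]},{"xyz":[-0.7,59.9,-4.5],"rot":[0,0,0]},{"xyz":[-0.7,59.9,-4.5],"rot":[0,0,0]}]'
```

```text
t: 38.85
ee_pos: [415.2, 94.2, 107.8]
orientation: [3.14, 0.09, -0.001]
ft_force: [0.5, 0.4, -0.5]
width: 0.1
grasp_force: 0.0
```

```bash
python3 -m inch '[{"xyz":[0,0,1.2],"rot":[0,0,0]},{"xyz":[0,0,1.2],"rot":[0,0,0]},{"xyz":[0,0,1.2],"rot":[0,0,0]}]'|grep -E "ee_pos|force:"
```

```text
ee_pos: [415.3, 93.8, 106.7]
ft_force: [0.6, -0.2, -0.0]
grasp_force: 0.0
```

```bash
python3 -m inch '[{"xyz":[0,0,1],"rot":[0,0,0]},{"xyz":[0,0,1],"rot":[0,0,0]},{"xyz":[0,0,1],"rot":[0,0,0]}]'|grep -E "ee_pos|force:"
```

```text
ee_pos: [415.4, 93.8, 105.8]
ft_force: [-0.1, 1.1, 2.6]
grasp_force: 1.2
```

```bash
python3 -m inch '[{"xyz":[0,0,0.6],"rot":[0,0,0]},{"xyz":[0,0,0.6],"rot":[0,0,0]},{"xyz":[0,0,0.6],"rot":[0,0,0]}]'|grep -E "ee_pos|force:"
```

```text
ee_pos: [415.4, 93.8, 105.2]
ft_force: [-0.6, 0.7, 3.7]
grasp_force: 1.9
```

```bash
python3 -m inch '[{"xyz":[0,0,0.6],"rot":[0,0,0]},{"xyz":[0,0,0.6],"rot":[0,0,0]},{"xyz":[0,0,0.6],"rot":[0,0,0]}]'|grep -E "ee_pos|force:"
```

```text
ee_pos: [415.4, 93.8, 104.5]
ft_force: [-1.1, 1.1, 3.9]
grasp_force: 1.8
```

```bash
python3 -m inch '[{"xyz":[0,0,0.6],"rot":[0,0,0]},{"xyz":[0,0,0.6],"rot":[0,0,0]},{"xyz":[0,0,0.6],"rot":[0,0,0]}]'|grep -E "ee_pos|force:"
```

```text
ee_pos: [415.4, 93.8, 103.8]
ft_force: [0.7, 1.6, 2.6]
grasp_force: 1.2
```

```bash
python3 -m inch '[{"xyz":[0,0,0.5],"rot":[0,0,0]},{"xyz":[0,0,0.5],"rot":[0,0,0]},{"xyz":[0,0,0.5],"rot":[0,0,0]}]'|grep -E "ee_pos|force:"
```

```text
ee_pos: [415.4, 93.7, 103.3]
ft_force: [1.0, 0.7, 1.9]
grasp_force: 0.9
```

Green clicked at about 3 mm. Lifting clear for a final check.

```bash
python3 -m inch '[{"xyz":[0,0,-3],"rot":[0,0,0]},{"xyz":[0,0,-15],"rot":[0,0,0]},{"xyz":[0,0,-45],"rot":[0,0,0]},{"xyz":[0,0,-85],"rot":[0,0,0]},{"xyz":[0,0,-125],"rot":[0,0,0]},{"xyz":[0,0,-165],"rot":[0,0,0]},{"xyz":[0,0,-200],"rot":[0,0,0]},{"xyz":[0,0,-200],"rot":[0,0,0]},{"xyz":[0,0,-200],"rot":[0,0,0]}]'; python3 -c "
from h import *
cv2.imwrite('pics/w15.png',ctrl.get_image('wrist')[:,:,::-1]);print(ctrl.get_obs()['ft_force'])"
```

```text
t: 41.1
ee_pos: [416.0, 93.7, 305.2]
orientation: [-3.14, -0.089, -0.006]
ft_force: [-0.7, 1.1, 0.0]
width: 0.4
grasp_force: 0.0
[-0.34682826  0.25552782 -1.33122682]
```

View pics/w15.png

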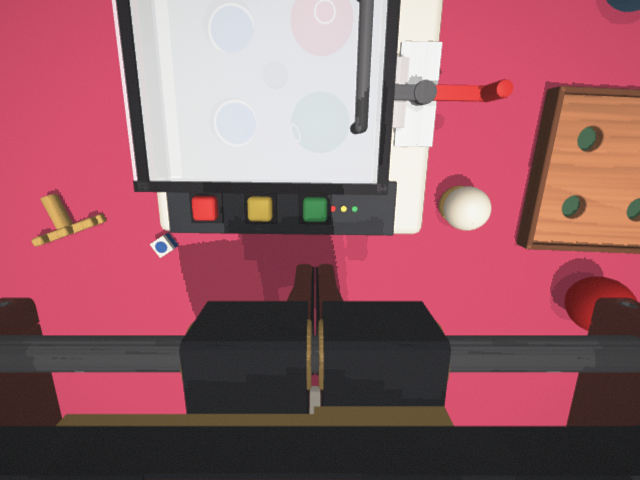

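The final view shows the balls seated under the shut lid at (322,20) and (320,120). The latch is locked with its peg at (503,90), and the keys at (203,208), (260,208), (315,208) all look up.

```bash
python3 -c "
from workcell import ctrl
print(ctrl.close_job())"
```

```text
the job is handed in; nothing more can be done
None
```

The job is handed in: the red and green balls (the only two in the tray) are seated in wells, the lid is shut and latched, and I felt both the yellow and then the green key click once; no verdict came back.

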